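Build up the stepped ring head on the wet glass grinder

TASK

Make the wet glass grinder ready for grinding tube mouths: thread the three grinding rings onto its upright spindle, the widest at the bottom, the middle one next and the narrowest on top, each lowered, not dropped, until it lies flat on what is under it. When all three are home, push the water spout round so that its nozzle hangs directly over the spindle. Leave the glass tube, the paste jar, the dressing stone and the polish tin where they are.

Things in the scene. Friction and masses are not known exactly. Their poses are not given: they have to be found in the camera images.
- grinder: Bench grinder, fixed: blue housing 270 x 220 mm with a flat grey worktop 95 mm above the bench. Origin on the spindle's axis at bench height; the housing reaches 100 mm to its -x, 170 mm to its +x and 110 mm to either y. z up. It stands on the robot's left or right, with the ring tray on the other side.
- spindle_seat (a point): Where the rings go: on the spindle's axis, on the upper face of the 74 mm wide steel flange at the spindle's foot, 103 mm above the bench; z up along the spindle. The spindle above it is 16 mm in diameter for 56 mm, then tapers to 8 mm over a last 10 mm (end 66 mm above this point). The rings stacked in order reach 50 mm above this point.
- swivel (a point): Point on the spout's swivel axis (vertical), at the height of the spout's centre line, 212 mm above the bench; 110 mm from the spindle's axis on the grinder's +x side. The brass swivel block is 20 mm wide and reaches 12 mm above and 14 mm below this point (a petcock handle on the spout, within 36 mm of the axis, reaches 19 mm above it); a 13 mm pipe stands below it.
- nozzle (a point): Lower tip of the spout's nozzle, 110 mm from the swivel axis and 27 mm below the spout's centre line; 16 mm above the spindle's end when over it. The spout is a level steel tube, 9 mm in diameter, from the swivel to above the nozzle; the nozzle is 10 mm in diameter.
- drip_spout (a joint): Swivel angle of the spout (rad), turning about the vertical, anticlockwise seen from above is positive. 0: the nozzle is exactly over the spindle, the spout pointing along the grinder's -x. Range -2.4 to 2.4. A stiff joint (about 0.12 N m of friction): it is easily pushed by the fingers and stays where it is left. It starts swung aside, between 1.15 and 1.8, towards the grinder's -y side.
- tray: Wooden ring tray, fixed, 270 x 270 mm, origin at the centre of its underside; its floor is 6 mm above the bench and its rim 12 mm. The rings and the stone lie in it, one in each quarter, in any arrangement.
- ring_wide_center (a point): Centre (half-way up) of the widest grinding ring: 66 mm in diameter, 18 mm high, bore 19.5 mm, z along the bore, lying flat. All three are dark grey with an aluminium core. About 0.26 kg.
- ring_mid_center (a point): Centre (half-way up) of the middle grinding ring: 50 mm in diameter, 16 mm high, bore 19.5 mm, lying flat. About 0.15 kg.
- ring_narrow_center (a point): Centre (half-way up) of the narrowest grinding ring: 36 mm in diameter, 16 mm high, bore 19.5 mm, lying flat. About 0.08 kg.
- stone_center (a point): Centre of the dressing stone, a brick-coloured block 60 (x) x 24 (y) x 24 mm lying loose in the tray. Leave it alone.
- polish_tin_center (a point): Centre (half-way up) of a steel polish tin, 32 mm in diameter and 55 mm tall, standing loose in the middle of the tray among the rings. Leave it alone.
- tube_center (a point): Centre (half-way up) of an amber glass tube, 42 mm in diameter and 120 mm tall, standing loose on a front corner (grinder's -x side) of the grinder's worktop, about 105 mm from the spindle; its top is 215 mm above the bench. Leave it alone.
- paste_jar_center (a point): Centre (half-way up) of a white paste jar, 42 mm in diameter and 50 mm tall, standing loose on the other front corner of the grinder's worktop. Leave it alone.
Mind the look-alikes: they are no part of the job. Leave any red look-alike of the part that bears ring_narrow_center alone. What is shaped like the part that bears ring_wide_center but orange is not meant.

How it is judged (in metres and radians):
On the way:
1. the wide, the middle and the narrow ring lie in this order, flat on one another, on the spindle's flange, while the nozzle is still aside (50 mm or more from the axis) (horizontal distance between each of ring_wide_center, ring_mid_center, ring_narrow_center and spindle_seat below 0.004 m and z of ring_wide_center in the frame of spindle_seat between 0.0065 and 0.0115 m and angle between each of ring_wide_center, ring_mid_center, ring_narrow_center's own z axis and vertical below 0.06 rad and z of ring_mid_center in the frame of spindle_seat between 0.0235 and 0.0285 m and z of ring_narrow_center in the frame of spindle_seat between 0.0395 and 0.0445 m and horizontal distance between nozzle and spindle_seat above 0.05 m), for 0.2 s.
At the end, for the whole second after the job is handed in: The three rings are on the spindle, widest at the bottom, middle, narrowest on top, each centred within 4 mm, at its height in the full stack within 2.5 mm and level within 0.06 rad; the nozzle is at rest within 15 mm (horizontally) of the spindle's axis (horizontal distance between each of ring_wide_center, ring_mid_center, ring_narrow_center and spindle_seat below 0.004 m and z of ring_wide_center in the frame of spindle_seat between 0.0065 and 0.0115 m and angle between each of ring_wide_center, ring_mid_center, ring_narrow_center's own z axis and vertical below 0.06 rad and z of ring_mid_center in the frame of spindle_seat between 0.0235 and 0.0285 m and z of ring_narrow_center in the frame of spindle_seat between 0.0395 and 0.0445 m and horizontal distance between nozzle and spindle_seat below 0.015 m and velocity of joint drip_spout between -0.05 and 0.05 rad/s); the robot touches nothing.
It fails at once if a ring is dropped down the spindle (faster than 0.5 m/s while on it) ((horizontal distance between ring_wide_center and spindle_seat below 0.004 m and z of ring_wide_center in the frame of spindle_seat below 0.066 m and linear speed of ring_wide above 0.5 m/s) or (horizontal distance between ring_mid_center and spindle_seat below 0.004 m and z of ring_mid_center in the frame of spindle_seat below 0.066 m and linear speed of ring_mid above 0.5 m/s) or (horizontal distance between ring_narrow_center and spindle_seat below 0.004 m and z of ring_narrow_center in the frame of spindle_seat below 0.066 m and linear speed of ring_narrow above 0.5 m/s)).
It fails at once if the glass tube, the paste jar, the dressing stone or the polish tin is moved more than 20 mm or tipped (distance of any of tube_center, paste_jar_center, stone_center, polish_tin_center from where it was at the start of the episode above 0.02 m or angle between any of tube_center, paste_jar_center, stone_center, polish_tin_center's own z axis and vertical above 0.3 rad).
It also fails if it takes over 72 s, if anything falls off the work surface, if the arm or the gripper's body presses on something with over 40 N, if the wrist force passes 120 N, or if a joint passes its speed limit or range.

ROBOT

A 6-joint arm with a two-finger parallel gripper is mounted at the origin on the work surface. World frame = base frame: x ahead of the robot, y to its left, z up, the work surface at z = 0. Lengths are in m, angles in degrees, forces in N, time in s.
With the tool pointing down it reaches from about 0.3 to 0.825 m from the base axis. Payload 5.4 kg.
Tool frame: the origin (TCP) lies at the very end of the fingers, on their centre line; the grasp point (between the pads) lies grip_depth behind it (grip_depth is the distance from the TCP to the grasp point, in m); z points along the fingers, y is the line along which they close (so a half turn about z gives the same grasp; the last joint's range is limited). The gripper opens to 92 mm and grips with 3 to 60 N. Pads are 20 mm wide; open, the fingers measure 128 mm over their backs; the gripper's body (75 mm by 189 mm) begins 69 mm behind the grasp point.
Start: joints at [-79.418, 9.076, 91.501, -0, 79.423, -12.038], TCP at [0.221, -0.531, 0.215] pointing down, gripper open.
Joint ranges: [-166.64, 166.64], [-54.1, 131.32], [10.49, 154.53], [-73.88, 253.88], [9.74, 151.15], [-171.62, 171.62]. Speed limits (degrees/s): [147.25, 147.25, 180, 180, 180, 180].

INTERFACE

Orientations are given as a 3x3 rotation matrix whose columns are the frame's x, y, z axes.
In Python, from station import get_obs, get_image, sign_off, recognise, silhouettes, spot_point, grip_depth gives the robot as it stands.
- The arm moves only by the shell command python3 -m creep 'ROWS'. ROWS is JSON, a list of rows, each an object of numbers: "x", "y", "z": the shift along the tool's x, y, z in cm; "turn": the turn about the tool's z in rad; "grip": the finger opening in cm, from 0 to 9.19. In form: [{"x": .., "y": .., "z": .., "turn": .., "grip": ..}, ...]. A call has 1 to 10 rows; each row shifts and turns the commanded pose from where the row before left it, along the tool's axes as they then stand; what a row does not reach is not made up. A row lasts 1/12 s, in which the tool goes at most 41.7 mm and 7.16 degrees, less where a joint would pass 70% of its speed; a pose out of reach is approached as far as the arm can. A call is refused whole if a number of a shift passes 4.17 or a number of a turn 0.125, either way. A call with a gripper value outside its range is refused whole. The fingers move at their own pace and stop on an object; the grip force is fixed at half the most. Time passes only in rows, so rows that do not move let the fingers close. It gives the time, the measured TCP pose, the force, the opening and the grip force at its end, in the units of the state.
- get_obs(): the state, without advancing time (a new reading comes with each control period).
- get_image(name): name is "side" or "top"; returns a dict with "pixels" (384x512x3 uint8, blue, green, red), "intrinsics" (3x3 intrinsics, pixels), "world_from_camera" (4x4, takes a point from camera to world coordinates). Camera axes: x right, y up, looking along -z (the intrinsics and any distortion apply to the point x, -y, -z); pixel columns grow to the right and rows downward; lengths in m; the calibration is good to about 2 mm. A picture is of the moment at which its call begins. There is no depth.
- sign_off(): hands the job in; it is judged then, once.
Trained networks look in a picture, given as the dict that the camera call returned (one of the last four; its "shot" number tells which), for a name from the list of things; names that differ only in an ending like _2 or _b are one class to them, and where a whole thing is asked for, a point or a joint stands for the part that bears it (a point fixed in the world has none). Each returns a list of dicts, best first, with "p" (0 to 1); they miss things now and then, are a little off and sometimes report something else, mostly with a low value. They report only what shows in the picture. A call takes as long as a camera call. They do not tell look-alikes from the thing itself.
- recognise(picture, name): "location" ([column, row] as shares, 0 to 1, of the picture: columns of its width, rows of its height, amid what is visible of it).
- silhouettes(picture, name): "mask" (384x512 bool, what is visible of it) and "location" ([column, row] as shares, 0 to 1, of the picture: columns of its width, rows of its height, amid what is visible of it).
- spot_point(picture, name): "location" ([column, row] as shares, 0 to 1, of the picture: columns of its width, rows of its height: a listed point, or the origin of a listed thing).
The state is a dict: "time_s": time; "joints": joint angles; "qvel": joint speeds; "effort": joint torques, N m; "ee_pos": TCP position; "orientation": TCP orientation; "wrist_force": force on the tool from outside, world axes, zero at the start; "wrist_torque": the same for the moment, N m; "opening": finger opening in m; "finger_force": force on a finger pad.
Only numpy, scipy, OpenCV 4.12 (cv2) and the standard library are available. Lean on these libraries where they do the work, as an engineer would, in place of code of your own. Each camera call takes 0.05 s, during which the arm holds its last target. There are 200 camera calls.

## Working session

There is one attempt and no reset: what is moved stays moved. The work goes in short steps, Python scripts to look and compute and a shell command to move; the robot and the scene stay as the last step left them, time stands still between calls to the robot, and variables do not carry over. Pictures are saved under pics/ and viewed, at most 10 in all, crops included, and the job is handed in when it is done.

```bash
mkdir -p pics; ls; cat > h.py <<'E'
import numpy as np, cv2
from station import *
def ray(im,loc):
    K=np.array(im["intrinsics"]);T=np.array(im["world_from_camera"])
    u,v=loc[0]*512,loc[1]*384
    d=np.linalg.inv(K)@[u,v,1]; d=T[:3,:3]@[d[0],-d[1],-d[2]]
    return T[:3,3],d
def atz(im,loc,z):
    o,d=ray(im,loc); return o+d*(z-o[2])/d[2]
def proj(im,p):
    K=np.array(im["intrinsics"]);T=np.array(im["world_from_camera"])
    c=np.linalg.inv(T)@np.append(p,1); q=K@[c[0],-c[1],-c[2]]; return q[:2]/q[2]
def tri(a,la,b,lb):
    o1,d1=ray(a,la);o2,d2=ray(b,lb)
    s=np.linalg.lstsq(np.c_[d1,-d2],o2-o1,rcond=None)[0]
    p,q=o1+s[0]*d1,o2+s[1]*d2
    return (p+q)/2,np.linalg.norm(p-q)
E
python3 - <<'E'
from h import *
np.set_printoptions(precision=4,suppress=True)
o=get_obs();print(o["time_s"],o["ee_pos"],o["orientation"],o["wrist_force"],grip_depth)
Z=dict(ring_wide_center=.015,ring_mid_center=.014,ring_narrow_center=.014,stone_center=.018,polish_tin_center=.0335,tube_center=.155,paste_jar_center=.12,spindle_seat=.103,swivel=.212,nozzle=.185,grinder=0,tray=0)
for n in("top","side"):
    im=get_image(n);cv2.imwrite(f"pics/{n}0.png",im["pixels"])
    print(n,np.array(im["world_from_camera"]),im["intrinsics"], [k for k in im])
    for k,z in Z.items():
        for r in spot_point(im,k)[:4]: print(n,k,round(r["p"],2),np.array(r["location"])*[512,384],atz(im,r["location"],z))
E
```

```text
pics
0.0 [ 0.221  -0.5301  0.2136] [[ 0.9231  0.3846 -0.0003]
 [ 0.3846 -0.9231  0.0018]
 [ 0.0004 -0.0018 -1.    ]] [ 0.1636 -0.4663  0.3478] 0.0187
top [[ 0.0115  0.9857 -0.168   0.429 ]
 [-0.9999  0.0106 -0.006  -0.0055]
 [-0.0041  0.168   0.9858  1.0672]
 [ 0.      0.      0.      1.    ]] [[431.1678   0.     254.1365]
 [  0.     431.1678 193.0827]
 [  0.       0.       1.    ]] ['pixels', 'intrinsics', 'world_from_camera', 'shot']
top ring_wide_center 0.87 [280.32   147.6096] [ 0.7253 -0.0638  0.015 ]
top ring_wide_center 0.78 [303.616  214.8864] [ 0.5553 -0.1211  0.015 ]
top ring_mid_center 0.76 [306.7904 257.7024] [ 0.4515 -0.1281  0.014 ]
top ring_narrow_center 0.73 [352.     149.4144] [ 0.7227 -0.2443  0.014 ]
top ring_narrow_center 0.66 [350.72  208.896] [ 0.5716 -0.2372  0.014 ]
top ring_narrow_center 0.63 [332.4928 231.3984] [ 0.5157 -0.1913  0.014 ]
top stone_center 0.68 [355.1232 254.016 ] [ 0.4616 -0.244   0.018 ]
top stone_center 0.2 [165.888  224.2176] [0.5284 0.2154 0.018 ]
top polish_tin_center 0.69 [333.312  233.3952] [ 0.5094 -0.1897  0.0335]
top polish_tin_cente
[... 1540 characters left out ...]

side polish_tin_center 0.82 [261.888  294.2976] [ 0.5088 -0.183   0.0335]
side tube_center 0.94 [187.8016 163.0848] [0.4761 0.1094 0.155 ]
side paste_jar_center 0.81 [156.7232 151.104 ] [0.4422 0.2551 0.12  ]
side spindle_seat 0.84 [192.     163.0848] [0.5095 0.1937 0.103 ]
side spindle_seat 0.56 [186.9824 161.3952] [0.5011 0.2064 0.103 ]
side swivel 0.57 [234.3936 110.4   ] [0.6267 0.2073 0.212 ]
side nozzle 0.62 [260.096  139.3152] [0.6391 0.0939 0.185 ]
side grinder 0.62 [200.4992 193.4976] [0.5299 0.2091 0.    ]
side grinder 0.58 [196.5056 162.3168] [0.5728 0.3667 0.    ]
side tray 0.73 [186.88  160.512] [0.5506 0.3884 0.    ]
side tray 0.66 [262.7072 309.3888] [ 0.5086 -0.1886  0.    ]
```

View pics/top0.png

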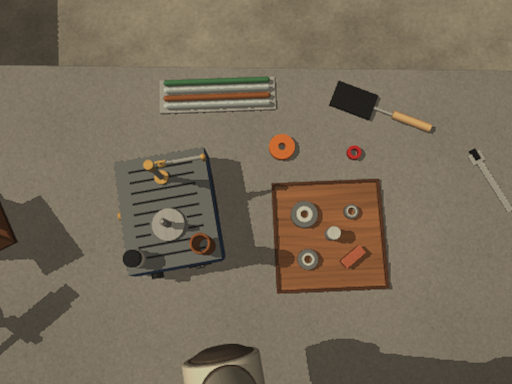

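View pics/side0.png

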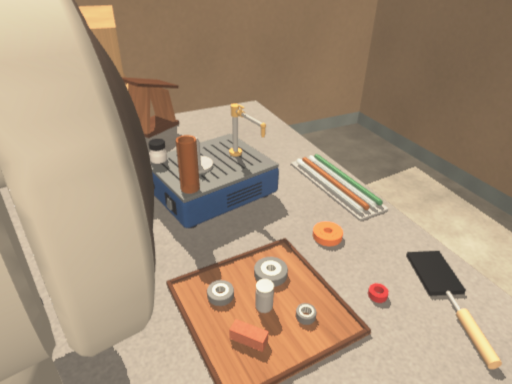

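Candidates (top view): narrow ring is the grey one at (351,212) or the red look-alike at (354,153); wide is grey at (304,214) or the orange look-alike at (282,147); mid is at (308,259). The tin is at (334,233) and the stone at (353,257). I choose the grey rings in the tray. The grinder is on the left, with the spindle near (166,224), the tube at (202,244), the jar at (133,258) and the nozzle at (203,156). Next is a close crop, with precise fits.

```bash
python3 - <<'E'
from h import *
np.set_printoptions(precision=4,suppress=True)
im=get_image("top");s=get_image("side")
P=im["pixels"];Q=s["pixels"]
c=lambda I,x,y,w,h,f:cv2.resize(I[y:y+h,x:x+w],(w*f,h*f),interpolation=cv2.INTER_CUBIC)
a=np.hstack([c(P,275,190,95,95,4),c(P,115,190,95,95,4)])
b=np.hstack([c(Q,150,95,95,55,4),c(Q,190,235,95,55,4)])
b=np.hstack([c(Q,170,120,95,55,4),c(Q,205,250,95,55,4)])
cv2.imwrite("pics/crop1.png",np.vstack([a,b])[:600])
D=dict(ring_wide_center=(.018,[(304,214),(270,270)]),ring_mid_center=(.016,[(308,259),(221,292)]),ring_narrow_center=(.016,[(351,212),(306,313)]))
for k,(h,pos) in D.items():
    for I,p in((im,pos[0]),(s,pos[1])):
        for r in silhouettes(I,k):
            L=np.array(r["location"])*[512,384]
            if np.hypot(*(L-p))>15: continue
            m=r["mask"].astype(np.uint8)
            ct=max(cv2.findContours(m,0,1)[0],key=cv2.contourArea)
            # outer outline -> compare with projected solid of ring
            ctr=np.array(cv2.moments(ct)["m10"]/cv2.moments(ct)["m00"]),cv2.moments(ct)["m01"]/cv2.moments(ct)["m00"]
            R=dict(w=.033,m=.025,n=.018)[k[5]]
            def model(xy):
                t=np.linspace(0,2*np.pi,60)
                pts=np.array([proj(I,[xy[0]+R*np.cos(q),xy[1]+R*np.sin(q),z]) for z in(.006,.006+h) for q in t])
                hu=cv2.convexHull(pts.astype(np.float32)); M=cv2.moments(hu); return np.array([M["m10"]/M["m00"],M["m01"]/M["m00"]]),M["m00"]
            x=atz(I,(np.array(ctr,float)+.5)/[512,384],.006+h/2)[:2]
            for _ in range(5):
                mc,A=model(x); q=proj(I,[*x,.006+h/2])
                x=atz(I,(q+np.array(ctr,float)+.0-mc)/[512,384],.006+h/2)[:2]
            print(k,I["shot"],round(r["p"],2),x,m.sum(),A)
E
```

```text
ring_wide_center 3 0.85 [ 0.5559 -0.1215] 581 596.9299749198835
ring_wide_center 4 0.59 [ 0.5603 -0.1214] 756 872.0175010615494
ring_mid_center 3 0.65 [ 0.4485 -0.1301] 352 357.3997293349821
ring_mid_center 4 0.94 [ 0.4489 -0.1318] 558 616.3183697778732
ring_narrow_center 3 0.44 [ 0.565  -0.2371] 141 191.39629793935455
ring_narrow_center 4 0.91 [ 0.5666 -0.2384] 378 401.34790808614343
```

View pics/crop1.png

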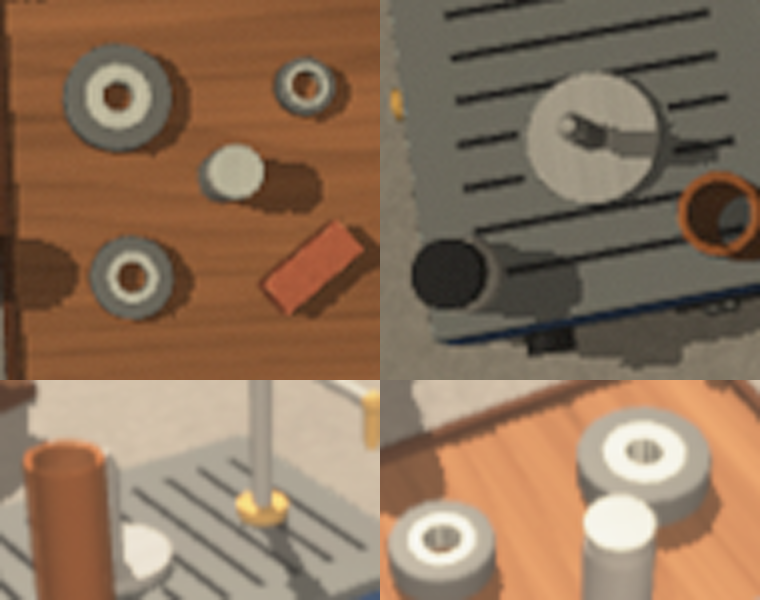

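The crop shows grey rings with aluminium cores: wide at crop (118,95), mid (132,278) and narrow (305,87). The flange is at (592,137) and the spindle tip at (568,124). The choice is confirmed, so I'll refine these numerically.

```bash
python3 - <<'E'
from h import *
np.set_printoptions(precision=4,suppress=True)
im=get_image("top")
def f(X,Y,x0,y0): return np.array([x0+(X+.5)/4,y0+(Y+.5)/4])/[512,384]
for n,l,z in(("wide",f(118,96,275,190),.024),("mid",f(132,278,275,190),.022),("nar",f(305,87,275,190),.022),("tin",f(236,171,275,190),.061),("flange",f(592-380,137,115,190),.103),("tip",f(568-380,124,115,190),.169),("tube",f(718-380,213,115,190),.215)):
    print(n,atz(im,l,z))
# flange & tip by optimisation of bright disc outline
P=im["pixels"]; g=cv2.cvtColor(P,cv2.COLOR_BGR2GRAY)
big=cv2.resize(g[200:250,140:195],None,fx=8,fy=8,interpolation=cv2.INTER_CUBIC)
big=cv2.GaussianBlur(big,(0,0),4)
for r in cv2.HoughCircles(big,cv2.HOUGH_GRADIENT,1,50,param1=60,param2=15,minRadius=110,maxRadius=150)[0][:3]:
    l=np.array([140+(r[0]+.5)/8,200+(r[1]+.5)/8])/[512,384]; print("hough",l*[512,384],r[2]/8,atz(im,l,.103))
print("pred radius", np.hypot(*(proj(im,[.52,.2+.037,.103])-proj(im,[.52,.2,.103]))))
for k in("spindle_seat","swivel","nozzle"):
    print(k,[ (round(r["p"],2),np.array(r["location"])*[512,384]) for r in spot_point(im,k)[:1]])
E
```

```text
wide [ 0.5562 -0.1226  0.024 ]
mid [ 0.4468 -0.1303  0.022 ]
nar [ 0.5632 -0.2368  0.022 ]
tin [ 0.5085 -0.1867  0.061 ]
flange [0.52   0.1924 0.103 ]
tip [0.5205 0.1918 0.169 ]
tube [0.4727 0.1057 0.215 ]
hough [167.625 224.125] 16.825 [0.5206 0.1936 0.103 ]
pred radius 16.472733303326383
spindle_seat [(0.72, array([165.7856, 221.184 ]))]
swivel [(0.8, array([149.4016, 168.384 ]))]
nozzle [(0.56, array([203.8784, 157.7088]))]
```

```bash
python3 -m creep '[{"x":3.3,"y":-1.75,"grip":9},{"x":3.3,"y":-1.75,"grip":9},{"x":3.3,"y":-1.75,"grip":9},{"x":3.3,"y":-1.75,"grip":9},{"x":3.3,"y":-1.75,"grip":9},{"x":3.3,"y":-1.75,"grip":9},{"x":3.3,"y":-1.75,"grip":9},{"x":3.3,"y":-1.75,"grip":9},{"x":3.3,"y":-1.75,"grip":9},{"x":3.3,"y":-1.75,"grip":9}]'
cat > go.py <<'E'
# prints tool-axis shift (cm) from the measured TCP to a target: x y z
import sys
from h import *
t=np.array([float(a) for a in sys.argv[1:4]]);o=get_obs()
R=np.array(o["orientation"]);print("t",round(o["time_s"],2),"ee",np.round(o["ee_pos"],4),"shift cm",np.round(R.T@(t-o["ee_pos"])*100,2),"ry",np.round(R[:,1],3),"F",np.round(o["wrist_force"],1),"op",round(o["opening"],4))
E
python3 go.py .556 -.122 .1
```

```text
t 1.9 ee [ 0.2212 -0.5308  0.2146] shift cm [ 46.63 -24.85  11.46] ry [ 0.385 -0.923 -0.   ] F [-0.6  0.9 -0.2] op 0.092validation failed for argument at $[0]...
```

```bash
python3 -m creep '[{"x":3.3,"y":-1.75,"z":0,"turn":0,"grip":9},{"x":3.3,"y":-1.75,"z":0,"turn":0,"grip":9},{"x":3.3,"y":-1.75,"z":0,"turn":0,"grip":9},{"x":3.3,"y":-1.75,"z":0,"turn":0,"grip":9},{"x":3.3,"y":-1.75,"z":0,"turn":0,"grip":9},{"x":3.3,"y":-1.75,"z":0,"turn":0,"grip":9},{"x":3.3,"y":-1.75,"z":0,"turn":0,"grip":9},{"x":3.3,"y":-1.75,"z":0,"turn":0,"grip":9},{"x":3.3,"y":-1.75,"z":0,"turn":0,"grip":9},{"x":3.3,"y":-1.75,"z":0,"turn":0,"grip":9}]'; python3 go.py .556 -.122 .1
```

```text
time_s: 2.73
ee_pos: [0.4594, -0.2407, 0.2149]
orientation: [[0.923, 0.385, 0.0], [0.385, -0.923, -0.0], [0.0, 0.001, -1.0]]
wrist_force: [0.6, -0.3, -0.8]
opening: 0.09
finger_force: 0.0
t 2.73 ee [ 0.4594 -0.2407  0.2149] shift cm [13.48 -7.25 11.49] ry [ 0.385 -0.923  0.001] F [ 0.6 -0.3 -0.8] op 0.09
```

```bash
python3 -m creep '[{"x":3.3,"y":-1.8,"z":1,"turn":0,"grip":9},{"x":3.3,"y":-1.8,"z":1,"turn":0,"grip":9},{"x":3.3,"y":-1.8,"z":1,"turn":0,"grip":9},{"x":3.3,"y":-1.8,"z":1,"turn":0,"grip":9},{"x":0.3,"y":-0.1,"z":3.5,"turn":0,"grip":9},{"x":0,"y":0,"z":3.5,"turn":0,"grip":9},{"x":0,"y":0,"z":2.5,"turn":0,"grip":9},{"x":0,"y":0,"z":1,"turn":0,"grip":9},{"x":0,"y":0,"z":0,"turn":0,"grip":9},{"x":0,"y":0,"z":0,"turn":0,"grip":9}]'; python3 go.py .556 -.122 .009; python3 - <<'E'
from h import *
for n in("top","side"):
    im=get_image(n);P=im["pixels"]
    u,v=proj(im,get_obs()["ee_pos"]).astype(int);globals()[n]=cv2.resize(P[v-38:v+37,u-50:u+50],(400,300),interpolation=cv2.INTER_CUBIC)
cv2.imwrite("pics/a1.png",np.hstack([top,side]))
E
```

```text
time_s: 3.57
ee_pos: [0.5554, -0.1233, 0.0704]
orientation: [[0.923, 0.384, 0.001], [0.384, -0.923, -0.0], [0.001, 0.001, -1.0]]
wrist_force: [0.2, -0.0, -0.7]
opening: 0.0897
finger_force: 0.0
t 3.57 ee [ 0.5554 -0.1233  0.0704] shift cm [ 0.1  -0.1   6.14] ry [ 0.384 -0.923  0.001] F [ 0.2 -0.  -0.7] op 0.0897
```

View pics/a1.png

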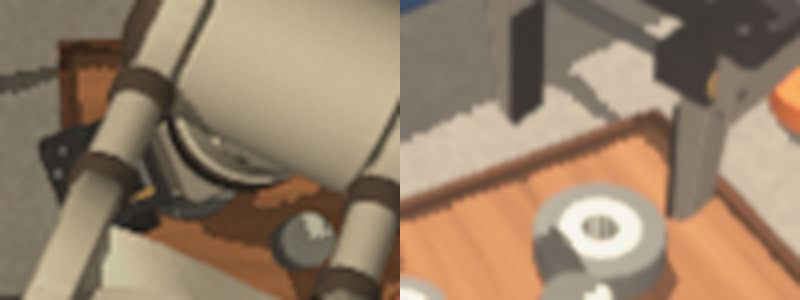

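In the side crop (right half) the fingers straddle the wide ring at (600,230). The arm hides it from the top camera. I'll go down and grip.

```bash
python3 -m creep '[{"x":0.1,"y":-0.1,"z":2.5,"turn":0,"grip":9},{"x":0,"y":0,"z":2.2,"turn":0,"grip":9},{"x":0,"y":0,"z":1.2,"turn":0,"grip":9},{"x":0,"y":0,"z":0.2,"turn":0,"grip":9},{"x":0,"y":0,"z":0,"turn":0,"grip":5.5},{"x":0,"y":0,"z":0,"turn":0,"grip":5.5},{"x":0,"y":0,"z":0,"turn":0,"grip":5.5},{"x":0,"y":0,"z":0,"turn":0,"grip":5.5},{"x":0,"y":0,"z":0,"turn":0,"grip":5.5},{"x":0,"y":0,"z":0,"turn":0,"grip":5.5}]'; python3 go.py .556 -.122 .009
```

```text
time_s: 4.5
ee_pos: [0.5567, -0.1223, 0.01]
orientation: [[0.923, 0.385, 0.002], [0.385, -0.923, -0.001], [0.002, 0.002, -1.0]]
wrist_force: [-0.8, -1.1, 6.5]
opening: 0.0638
finger_force: 30.0
t 4.5 ee [ 0.5567 -0.1223  0.01  ] shift cm [-0.05 -0.06  0.1 ] ry [ 0.385 -0.923  0.002] F [-0.8 -1.1  6.5] op 0.0638
```

```bash
python3 -m creep '[{"x":0,"y":0,"z":-1,"turn":0,"grip":5.5},{"x":0,"y":0,"z":-2.5,"turn":0,"grip":5.5},{"x":0,"y":0,"z":-3.5,"turn":0,"grip":5.5},{"x":0,"y":0,"z":-3.5,"turn":0,"grip":5.5},{"x":0,"y":0,"z":-3.5,"turn":0,"grip":5.5},{"x":0,"y":0,"z":-3.5,"turn":0,"grip":5.5},{"x":0,"y":0,"z":-3.5,"turn":0,"grip":5.5},{"x":0,"y":0,"z":-2,"turn":0,"grip":5.5},{"x":0,"y":0,"z":-1,"turn":0,"grip":5.5},{"x":0,"y":0,"z":0,"turn":0,"grip":5.5}]'; python3 go.py .5203 .193 .25; python3 - <<'E'
from h import *
s=get_image("side");e=get_obs()["ee_pos"]
u,v=proj(s,e).astype(int);print(u,v)
cv2.imwrite("pics/a2.png",cv2.resize(s["pixels"][max(v-50,0):v+50,u-60:u+60],None,fx=5,fy=5,interpolation=cv2.INTER_CUBIC))
E
```

```text
time_s: 5.33
ee_pos: [0.5564, -0.122, 0.2511]
orientation: [[0.923, 0.385, 0.004], [0.385, -0.923, -0.002], [0.003, 0.003, -1.0]]
wrist_force: [0.5, -0.1, -1.8]
opening: 0.0641
finger_force: 30.0
t 5.33 ee [ 0.5564 -0.122   0.2511] shift cm [  8.79 -30.46   0.05] ry [ 0.385 -0.923  0.003] F [ 0.5 -0.1 -1.8] op 0.0641
273 167
```

View pics/a2.png

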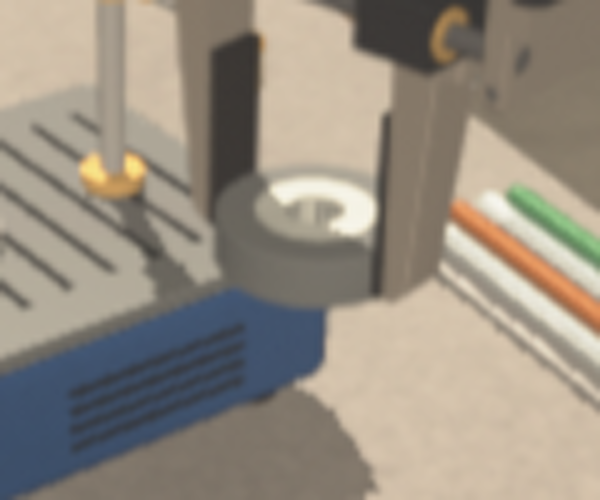

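The ring is held squarely: top bore centre at crop (312,209). I'll compare the ring and the spindle tip through the same side camera.

```bash
python3 -m creep '[{"x":0.4,"y":-2,"z":0,"turn":0,"grip":5.5},{"x":0.9,"y":-3.3,"z":0,"turn":0,"grip":5.5},{"x":1,"y":-3.5,"z":0,"turn":0,"grip":5.5},{"x":1,"y":-3.5,"z":0,"turn":0,"grip":5.5},{"x":1,"y":-3.5,"z":0,"turn":0,"grip":5.5},{"x":1,"y":-3.5,"z":0,"turn":0,"grip":5.5},{"x":1,"y":-3.5,"z":0,"turn":0,"grip":5.5},{"x":1,"y":-3.5,"z":0,"turn":0,"grip":5.5},{"x":1,"y":-2.5,"z":0,"turn":0,"grip":5.5},{"x":0.5,"y":-1.6,"z":0,"turn":0,"grip":5.5}]'; python3 go.py .5203 .193 .19; python3 - <<'E'
from h import *
np.set_printoptions(precision=4,suppress=True)
s=get_image("side");e=get_obs()["ee_pos"]
b=np.array([213+(312+.5)/5,117+(209+.5)/5])
print("held ring xy",atz(s,b/[512,384],.265),"(tcp was .5564 -.122)")
cv2.imwrite("pics/a3.png",cv2.resize(s["pixels"][70:180,130:260],None,fx=5,fy=5,interpolation=cv2.INTER_CUBIC))
E
```

```text
time_s: 6.22
ee_pos: [0.5175, 0.1955, 0.2452]
orientation: [[0.922, 0.387, -0.006], [0.387, -0.922, 0.0], [-0.005, -0.002, -1.0]]
wrist_force: [0.3, -0.7, -3.0]
opening: 0.064
finger_force: 30.0
t 6.22 ee [0.5175 0.1955 0.2452] shift cm [0.19 0.35 5.52] ry [ 0.387 -0.922 -0.002] F [ 0.3 -0.7 -3. ] op 0.064
held ring xy [ 0.5573 -0.1223  0.265 ] (tcp was .5564 -.122)
```

View pics/a3.png

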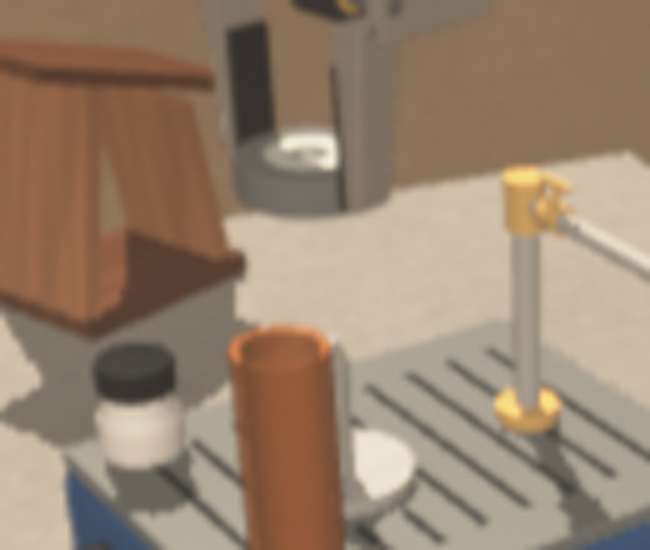

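```bash
python3 - <<'E'
from h import *
np.set_printoptions(precision=2,suppress=True)
s=get_image("side")
cr=lambda p:(np.array(p)-[130,70])*5-.5
T=np.array(s["world_from_camera"])
for xy in((.5203,.193),(.5203,.196),(.5175,.193)):
  r=T[:2,0]/np.linalg.norm(T[:2,0])
  t=np.linspace(0,6.28,200)
  fl=np.array([cr(proj(s,[xy[0]+.037*np.cos(a),xy[1]+.037*np.sin(a),.103])) for a in t])
  print(xy,"tip",cr(proj(s,[*xy,.169])),"right edge z.14,.115",cr(proj(s,[xy[0]+.008*r[0],xy[1]+.008*r[1],.14])),cr(proj(s,[xy[0]+.008*r[0],xy[1]+.008*r[1],.115])),"flange right",fl[fl[:,0].argmax()],"top",fl[fl[:,1].argmin()])
g=cv2.cvtColor(s["pixels"],cv2.COLOR_BGR2GRAY)
print(g[134:172:2,194:216])
print(np.array([silhouettes(s,"spindle_seat")[0]["location"]])*[512,384] if silhouettes(s,"spindle_seat") else None)
E
```

```text
(0.5203, 0.193) tip [322.48 336.34] right edge z.14,.115 [343.67 392.48] [346.85 439.19] flange right [409.28 458.15] top [339.64 423.71]
(0.5203, 0.196) tip [320.39 333.7 ] right edge z.14,.115 [341.57 389.75] [344.77 436.39] flange right [407.07 455.33] top [337.66 421.05]
(0.5175, 0.193) tip [316.66 337.44] right edge z.14,.115 [337.97 393.62] [341.24 440.37] flange right [403.8  459.34] top [334.24 424.83]
[[194 195 193 192 191 193 194 193 192 194 195 195 196 194 193 193 193 193
  193 192 191 190]
 [181 193 197 194 193 192 191 191 190 192 193 193 193 192 191 190 191 192
  193 192 193 194]
 [156 173 191 177 186 191 190 190 190 191 193 194 195 193 192 191 190 188
  186 182 178 174]
 [132 126 130 140 151 181 190 191 190 190 186 185 181 174 173 169 167 166
  166 165 166 166]
 [ 96  95 117 142 140 146 169 174 172 169 168 167 166 166 166 166 165 166
  166 165 165 166]
 [ 92  92 109 136 138 139 159 166 166 166 166 166 166 166 165 164 157 145
  141 150 161 164]
 [ 91  91 103 137 138 134 157 166 164 152 153 162 166 166 166 166 163 153
  136 112 109 132]
 [ 92  91  95 135 139 135 158 165 1
[... 399 characters left out ...]
168 167 166
  163 152 121 100]
 [ 94  92  91 107 136 140 170 219 227 228 227 227 227 226 225 215 198 177
  168 166 165 162]
 [ 94  90  90 101 136 141 163 217 228 229 229 229 229 229 228 227 226 219
  192 171 167 167]
 [ 94  91  89  94 134 140 155 216 227 228 228 227 226 226 225 226 225 224
  207 170 163 166]
 [ 96  91  89  92 131 138 149 211 225 226 226 226 226 226 227 227 227 223
  172 113 107 134]
 [ 95  90  89  89 115 132 137 149 191 221 227 227 228 228 227 225 209 162
  124 134 139 121]
 [ 95  91  91  89 110 131 137 138 146 192 220 222 215 206 178 150 132 114
  113 152 166 166]
 [ 96  92  92  90 109 138 144 147 150 150 154 152 147 140 128 117 109 130
  158 168 169 170]]
[[218.32 177.29]]
```

```bash
python3 -m creep '[{"x":0,"y":0,"z":0,"turn":0,"grip":5.5},{"x":0,"y":0,"z":0,"turn":0,"grip":5.5}]'; python3 go.py .5208 .1915 .181
```

```text
time_s: 6.58
ee_pos: [0.5196, 0.1916, 0.2477]
orientation: [[0.924, 0.383, -0.002], [0.383, -0.924, -0.0], [-0.002, -0.0, -1.0]]
wrist_force: [0.4, 0.1, -1.8]
opening: 0.064
finger_force: 30.0
t 6.58 ee [0.5196 0.1916 0.2477] shift cm [0.11 0.06 6.67] ry [ 0.383 -0.924 -0.   ] F [ 0.4  0.1 -1.8] op 0.064
```

```bash
python3 -m creep '[{"x":0.1,"y":0.05,"z":1.5,"turn":0,"grip":5.5},{"x":0,"y":0,"z":2,"turn":0,"grip":5.5},{"x":0,"y":0,"z":2,"turn":0,"grip":5.5},{"x":0,"y":0,"z":1.2,"turn":0,"grip":5.5},{"x":0,"y":0,"z":0,"turn":0,"grip":5.5},{"x":0,"y":0,"z":0,"turn":0,"grip":5.5},{"x":0,"y":0,"z":0,"turn":0,"grip":5.5}]'; python3 go.py .5208 .1915 .107; python3 - <<'E'
from h import *
s=get_image("side")
cv2.imwrite("pics/a4.png",cv2.resize(s["pixels"][100:175,150:250],None,fx=8,fy=8,interpolation=cv2.INTER_CUBIC))
e=get_obs()["ee_pos"]
for z in (-.004,.014): print((proj(s,e+np.array([0,0,z]))-[150,100])*8)
E
```

```text
time_s: 7.17
ee_pos: [0.5218, 0.1925, 0.1829]
orientation: [[0.923, 0.384, 0.002], [0.384, -0.923, 0.0], [0.002, 0.001, -1.0]]
wrist_force: [0.1, 0.6, -2.0]
opening: 0.0639
finger_force: 30.0
t 7.17 ee [0.5218 0.1925 0.1829] shift cm [-0.15  0.05  7.59] ry [ 0.384 -0.923  0.001] F [ 0.1  0.6 -2. ] op 0.0639
[360.48284827 266.00381596]
[356.31614355 208.22710472]
```

View pics/a4.png

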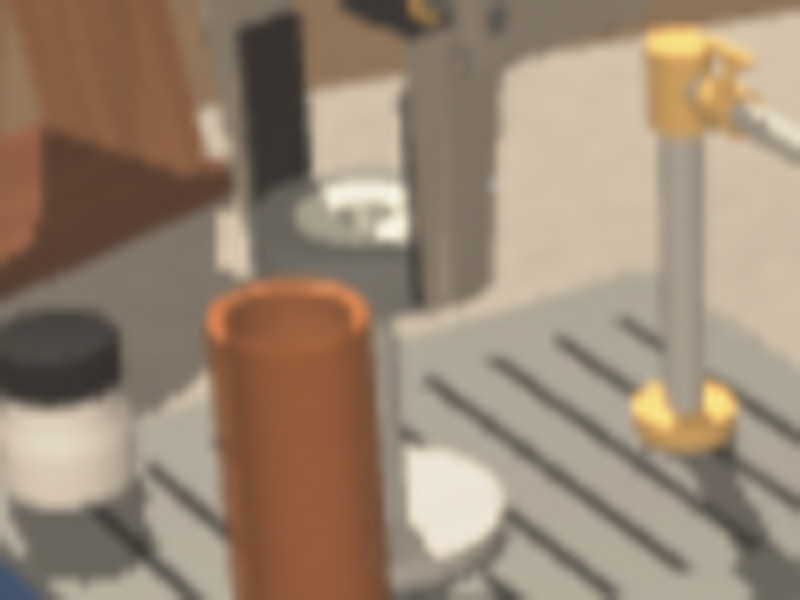

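Bore centre at crop (362,215). The spindle axis extrapolates to u≈362 there and the flange agrees, so it is aligned within about 1 mm. I'll lower in stages, watching the force.

```bash
python3 -m creep '[{"x":0,"y":0,"z":0.6,"turn":0,"grip":5.5},{"x":0,"y":0,"z":0.6,"turn":0,"grip":5.5},{"x":0,"y":0,"z":0.6,"turn":0,"grip":5.5},{"x":0,"y":0,"z":0.6,"turn":0,"grip":5.5},{"x":0,"y":0,"z":0.4,"turn":0,"grip":5.5},{"x":0,"y":0,"z":0,"turn":0,"grip":5.5}]'; python3 go.py .5208 .1925 .107
```

```text
time_s: 7.72
ee_pos: [0.52, 0.1926, 0.152]
orientation: [[0.923, 0.385, -0.003], [0.385, -0.923, -0.0], [-0.003, -0.001, -1.0]]
wrist_force: [-0.4, -0.1, -2.1]
opening: 0.0639
finger_force: 30.0
t 7.72 ee [0.52   0.1926 0.152 ] shift cm [0.08 0.04 4.5 ] ry [ 0.385 -0.923 -0.001] F [-0.4 -0.1 -2.1] op 0.0639
```

```bash
python3 -m creep '[{"x":0,"y":0,"z":0.8,"turn":0,"grip":5.5},{"x":0,"y":0,"z":1,"turn":0,"grip":5.5},{"x":0,"y":0,"z":1,"turn":0,"grip":5.5},{"x":0,"y":0,"z":0.8,"turn":0,"grip":5.5},{"x":0,"y":0,"z":0.4,"turn":0,"grip":5.5},{"x":0,"y":0,"z":0.2,"turn":0,"grip":5.5},{"x":0,"y":0,"z":0.1,"turn":0,"grip":5.5},{"x":0,"y":0,"z":0,"turn":0,"grip":5.5}]'; python3 go.py .5208 .1925 .107
```

```text
time_s: 8.38
ee_pos: [0.5211, 0.1927, 0.1106]
orientation: [[0.923, 0.385, 0.0], [0.385, -0.923, 0.0], [0.0, 0.0, -1.0]]
wrist_force: [-0.7, -0.6, -1.9]
opening: 0.0643
finger_force: 30.0
t 8.38 ee [0.5211 0.1927 0.1106] shift cm [-0.04  0.01  0.36] ry [ 0.385 -0.923  0.   ] F [-0.7 -0.6 -1.9] op 0.0643
```

```bash
python3 -m creep '[{"x":0,"y":0,"z":0.15,"turn":0,"grip":5.5},{"x":0,"y":0,"z":0.1,"turn":0,"grip":5.5},{"x":0,"y":0,"z":0.05,"turn":0,"grip":5.5},{"x":0,"y":0,"z":0,"turn":0,"grip":5.5}]'; python3 go.py .5208 .1925 .107
```

```text
time_s: 8.72
ee_pos: [0.521, 0.1927, 0.1077]
orientation: [[0.923, 0.385, 0.0], [0.385, -0.923, 0.0], [0.0, 0.0, -1.0]]
wrist_force: [0.5, 0.6, -1.7]
opening: 0.0638
finger_force: 30.0
t 8.72 ee [0.521  0.1927 0.1077] shift cm [-0.03  0.01  0.07] ry [ 0.385 -0.923  0.   ] F [ 0.5  0.6 -1.7] op 0.0638
```

```bash
python3 -m creep '[{"x":0,"y":0,"z":0.05,"turn":0,"grip":5.5},{"x":0,"y":0,"z":0.05,"turn":0,"grip":5.5},{"x":0,"y":0,"z":0.05,"turn":0,"grip":5.5},{"x":0,"y":0,"z":0,"turn":0,"grip":5.5}]'; python3 go.py .5208 .1925 .107
```

```text
time_s: 9.05
ee_pos: [0.5211, 0.1928, 0.1071]
orientation: [[0.923, 0.385, 0.0], [0.385, -0.923, -0.0], [0.0, 0.0, -1.0]]
wrist_force: [-3.5, -0.8, 5.9]
opening: 0.0639
finger_force: 30.0
t 9.05 ee [0.5211 0.1928 0.1071] shift cm [-0.04  0.01  0.01] ry [ 0.385 -0.923  0.   ] F [-3.5 -0.8  5.9] op 0.0639
```

Seated. I'll release and go up, then over to the mid ring.

```bash
python3 -m creep '[{"x":0,"y":0,"z":0,"turn":0,"grip":7.8},{"x":0,"y":0,"z":0,"turn":0,"grip":7.8},{"x":0,"y":0,"z":0,"turn":0,"grip":7.8},{"x":0,"y":0,"z":-1,"turn":0,"grip":7.8},{"x":0,"y":0,"z":-2.5,"turn":0,"grip":7.8},{"x":0,"y":0,"z":-3.5,"turn":0,"grip":7.8},{"x":0,"y":0,"z":-3.5,"turn":0,"grip":7.8},{"x":0,"y":0,"z":-2.8,"turn":0,"grip":7.8},{"x":0,"y":0,"z":-1,"turn":0,"grip":7.8},{"x":0,"y":0,"z":0,"turn":0,"grip":7.8}]'; python3 go.py .4478 -.1307 .25
```

```text
time_s: 9.88
ee_pos: [0.5229, 0.193, 0.2529]
orientation: [[0.923, 0.385, 0.007], [0.385, -0.923, 0.001], [0.007, 0.002, -1.0]]
wrist_force: [0.2, 0.1, -0.7]
opening: 0.0781
finger_force: 0.0
t 9.88 ee [0.5229 0.193  0.2529] shift cm [-19.38  26.99   0.21] ry [ 0.385 -0.923  0.002] F [ 0.2  0.1 -0.7] op 0.0781
```

```bash
python3 -m creep '[{"x":-1.5,"y":2.1,"z":0,"turn":0,"grip":7.8},{"x":-2.2,"y":3,"z":0,"turn":0,"grip":7.8},{"x":-2.2,"y":3,"z":0,"turn":0,"grip":7.8},{"x":-2.2,"y":3,"z":0,"turn":0,"grip":7.8},{"x":-2.2,"y":3,"z":0,"turn":0,"grip":7.8},{"x":-2.2,"y":3,"z":0,"turn":0,"grip":7.8},{"x":-2.2,"y":3,"z":0,"turn":0,"grip":7.8},{"x":-2.2,"y":3,"z":0,"turn":0,"grip":7.8},{"x":-1.6,"y":2.3,"z":2,"turn":0,"grip":7.5},{"x":-0.8,"y":1.5,"z":2,"turn":0,"grip":7.5}]';python3 -m creep '[{"x":0,"y":0,"z":3,"turn":0,"grip":7.5},{"x":0,"y":0,"z":4,"turn":0,"grip":7.5},{"x":0,"y":0,"z":3.5,"turn":0,"grip":7.5},{"x":0,"y":0,"z":1.5,"turn":0,"grip":7.5},{"x":0,"y":0,"z":0,"turn":0,"grip":7.5},{"x":0,"y":0,"z":0,"turn":0,"grip":7.5}]'; python3 go.py .4478 -.1307 .009;python3 - <<'E'
from h import *
s=get_image("side");e=get_obs()["ee_pos"]
u,v=proj(s,e).astype(int)
cv2.imwrite("pics/a5.png",cv2.resize(s["pixels"][v-40:v+40,u-50:u+50],None,fx=5,fy=5,interpolation=cv2.INTER_CUBIC))
# mid ring position again, side
for r in spot_point(s,"ring_mid_center")[:2]: print(r["p"],atz(s,r["location"],.014))
t=get_image("top");T=spot_point(t,"ring_wide_center")[:2]
for r in T: print(r["p"],np.array(r["location"])*[512,384],atz(t,r["location"],.112))
E
```

```text
time_s: 10.72
ee_pos: [0.445, -0.1324, 0.2075]
orientation: [[0.924, 0.382, -0.001], [0.382, -0.924, -0.001], [-0.001, 0.0, -1.0]]
wrist_force: [0.3, -0.7, 0.3]
opening: 0.0749
finger_force: 0.0
time_s: 11.22
ee_pos: [0.4446, -0.1288, 0.0872]
orientation: [[0.923, 0.385, -0.004], [0.385, -0.923, 0.002], [-0.003, -0.004, -1.0]]
wrist_force: [0.1, -0.4, 0.3]
opening: 0.0748
finger_force: 0.0
t 11.22 ee [ 0.4446 -0.1288  0.0872] shift cm [0.25 0.33 7.82] ry [ 0.385 -0.923 -0.004] F [ 0.1 -0.4  0.3] op 0.0748
0.66 [ 0.45355438 -0.13055351  0.014     ]
0.83 [280.6784 145.6128] [ 0.70267598 -0.05919716  0.112     ]
0.58 [165.12   221.6832] [0.52509667 0.19754446 0.112     ]
```

View pics/a5.png

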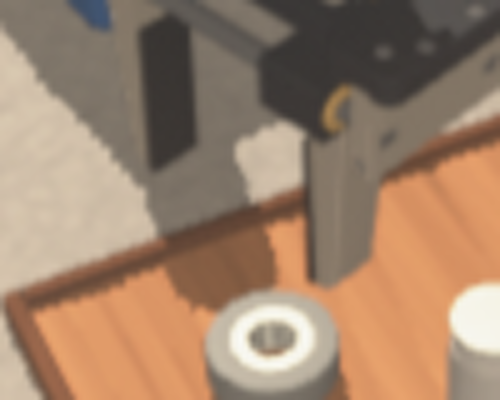

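In the side crop the mid ring is at (272,340), between the finger lines, and the tin is clear at (475,320). I'll go down and grip.

```bash
python3 -m creep '[{"x":0.25,"y":0.25,"z":2.5,"turn":0,"grip":7.5},{"x":0,"y":0,"z":2.5,"turn":0,"grip":7.5},{"x":0,"y":0,"z":1.8,"turn":0,"grip":7.5},{"x":0,"y":0,"z":0.8,"turn":0,"grip":7.5},{"x":0,"y":0,"z":0,"turn":0,"grip":7.5},{"x":0,"y":0,"z":0,"turn":0,"grip":4},{"x":0,"y":0,"z":0,"turn":0,"grip":4},{"x":0,"y":0,"z":0,"turn":0,"grip":4},{"x":0,"y":0,"z":0,"turn":0,"grip":4},{"x":0,"y":0,"z":0,"turn":0,"grip":4}]';python3 go.py .4478 -.1307 .009
```

```text
time_s: 12.25
ee_pos: [0.4504, -0.1315, 0.0143]
orientation: [[0.923, 0.385, 0.002], [0.385, -0.923, -0.001], [0.001, 0.001, -1.0]]
wrist_force: [-0.6, 0.7, 6.3]
opening: 0.0488
finger_force: 30.0
t 12.25 ee [ 0.4504 -0.1315  0.0143] shift cm [-0.21 -0.18  0.53] ry [ 0.385 -0.923  0.001] F [-0.6  0.7  6.3] op 0.0488
```

```bash
python3 -m creep '[{"x":0,"y":0,"z":0,"turn":0,"grip":5.6},{"x":0,"y":0,"z":0,"turn":0,"grip":5.6},{"x":-0.1,"y":-0.1,"z":0.4,"turn":0,"grip":5.6},{"x":0,"y":0,"z":0,"turn":0,"grip":5.6},{"x":0,"y":0,"z":0,"turn":0,"grip":4},{"x":0,"y":0,"z":0,"turn":0,"grip":4},{"x":0,"y":0,"z":0,"turn":0,"grip":4},{"x":0,"y":0,"z":0,"turn":0,"grip":4}]';python3 go.py .4478 -.1307 .25
```

```text
time_s: 12.92
ee_pos: [0.448, -0.1305, 0.0089]
orientation: [[0.923, 0.385, -0.0], [0.385, -0.923, 0.0], [-0.0, -0.0, -1.0]]
wrist_force: [0.4, 0.2, -1.5]
opening: 0.0493
finger_force: 30.0
t 12.92 ee [ 0.448  -0.1305  0.0089] shift cm [ -0.03  -0.   -24.11] ry [ 0.385 -0.923 -0.   ] F [ 0.4  0.2 -1.5] op 0.0493
```

```bash
python3 -m creep '[{"x":0,"y":0,"z":-1,"turn":0,"grip":4},{"x":0,"y":0,"z":-2.5,"turn":0,"grip":4},{"x":0,"y":0,"z":-3.5,"turn":0,"grip":4},{"x":0,"y":0,"z":-3.5,"turn":0,"grip":4},{"x":0,"y":0,"z":-3.5,"turn":0,"grip":4},{"x":0,"y":0,"z":-3.5,"turn":0,"grip":4},{"x":0,"y":0,"z":-3.5,"turn":0,"grip":4},{"x":0,"y":0,"z":-2,"turn":0,"grip":4},{"x":0,"y":0,"z":-1,"turn":0,"grip":4},{"x":0,"y":0,"z":0,"turn":0,"grip":4}]'; python3 go.py .521 .1927 .25; python3 - <<'E'
from h import *
np.set_printoptions(precision=4,suppress=True)
s=get_image("side");e=get_obs()["ee_pos"];print(proj(s,e+[0,0,.013]))
# bright core: pixels of the top face
u,v=proj(s,e+np.array([0,0,.013])).astype(int)
g=cv2.cvtColor(s["pixels"],cv2.COLOR_BGR2GRAY);print(u,v);print(g[v-9:v+9,u-14:u+15])
E
```

```text
time_s: 13.75
ee_pos: [0.4493, -0.1313, 0.252]
orientation: [[0.923, 0.385, 0.005], [0.385, -0.923, -0.003], [0.003, 0.004, -1.0]]
wrist_force: [0.6, -0.4, -1.6]
opening: 0.0496
finger_force: 30.0
t 13.75 ee [ 0.4493 -0.1313  0.252 ] shift cm [ 19.08 -27.15   0.15] ry [ 0.385 -0.923  0.004] F [ 0.6 -0.4 -1.6] op 0.0496
[214.0236 177.445 ]
214 177
[[ 53  54  54  54  54  54  56  61  83 134 150 150 151 164 171 171 161 154
  154 161 164 120  78 107 121 123 123 124 124]
 [ 54  53  54  54  56  63  71  80  95 136 163 173 176 178 181 183 187 185
  181 180 173 126  80 104 120 123 123 123 124]
 [ 54  54  55  60  70  82  91  97 101 120 163 194 212 217 220 223 226 226
  223 220 212 154  91 100 119 123 124 123 124]
 [ 54  56  64  80  90  97 100 102 108 122 164 223 236 238 238 238 237 238
  238 239 236 186 104  97 117 123 124 123 124]
 [ 56  66  84  96  99 100 102 111 130 143 164 222 234 229 226 223 219 220
  226 230 233 186 105  94 117 123 123 124 124]
 [ 63  83  96 100 101 101 110 133 152 157 159 181 192 178 182 185 168 170
  179 182 197 156  94  91 116 122 123 123 124]
 [ 78  94 100 100 100 103
[... 727 characters left out ...]
102 103 107 116 129 138 141 146 149 152 153 171
  167 194 195 172 106  74 112 123 123 124 125]
 [ 99 100 103 104 103 102 102 101 101 103 106 111 113 119 122 127 124 122
  118 124 122 131  90  70 112 122 123 124 125]
 [ 99  98 102 105 106 105 104 104 103 102 102 102 103 103 104 105 104 104
  103 103 104 109  78  67 109 122 124 123 126]
 [ 98  97 100 104 106 108 108 108 107 106 105 104 104 104 104 103 103 104
  104 105 106 101  72  64 106 121 123 124 126]
 [ 96  97 100 103 106 108 110 111 112 112 111 110 111 110 110 109 110 110
  111 111 112 106  75  64 104 120 123 123 126]
 [103 100 100 103 105 107 109 110 112 113 114 114 115 115 115 115 115 115
  115 114 113 108  76  64 101 119 124 124 126]]
```

```bash
python3 -m creep '[{"x":1.2,"y":-1.8,"z":0,"turn":0,"grip":4},{"x":2.2,"y":-3,"z":0,"turn":0,"grip":4},{"x":2.2,"y":-3,"z":0,"turn":0,"grip":4},{"x":2.2,"y":-3,"z":0,"turn":0,"grip":4},{"x":2.2,"y":-3,"z":0,"turn":0,"grip":4},{"x":2.2,"y":-3,"z":0,"turn":0,"grip":4},{"x":2.2,"y":-3,"z":0,"turn":0,"grip":4},{"x":2.2,"y":-3,"z":0,"turn":0,"grip":4},{"x":1.6,"y":-2.6,"z":0,"turn":0,"grip":4},{"x":0.9,"y":-1.7,"z":0,"turn":0,"grip":4}]'; python3 -m creep '[{"x":0,"y":0,"z":0,"turn":0,"grip":4},{"x":0,"y":0,"z":0,"turn":0,"grip":4},{"x":0,"y":0,"z":0,"turn":0,"grip":4}]'; python3 go.py .521 .1927 .181
```

```text
time_s: 14.63
ee_pos: [0.5188, 0.1958, 0.2458]
orientation: [[0.922, 0.387, -0.005], [0.387, -0.922, 0.0], [-0.005, -0.002, -1.0]]
wrist_force: [0.8, -0.9, -1.6]
opening: 0.0495
finger_force: 30.0
time_s: 14.88
ee_pos: [0.5194, 0.1921, 0.2473]
orientation: [[0.923, 0.384, -0.003], [0.384, -0.923, -0.001], [-0.003, -0.0, -1.0]]
wrist_force: [0.4, 0.2, -1.3]
opening: 0.0495
finger_force: 30.0
t 14.88 ee [0.5194 0.1921 0.2473] shift cm [0.2  0.01 6.63] ry [ 0.384 -0.923 -0.   ] F [ 0.4  0.2 -1.3] op 0.0495
```

```bash
python3 -m creep '[{"x":0.1,"y":0.02,"z":1.5,"turn":0,"grip":4},{"x":0,"y":0,"z":2,"turn":0,"grip":4},{"x":0,"y":0,"z":2,"turn":0,"grip":4},{"x":0,"y":0,"z":1.1,"turn":0,"grip":4},{"x":0,"y":0,"z":0,"turn":0,"grip":4},{"x":0,"y":0,"z":0,"turn":0,"grip":4},{"x":0,"y":0,"z":0,"turn":0,"grip":4}]'; python3 go.py .521 .1927 .123; python3 - <<'E'
from h import *
s=get_image("side")
cv2.imwrite("pics/a6.png",cv2.resize(s["pixels"][100:175,150:250],None,fx=8,fy=8,interpolation=cv2.INTER_CUBIC))
E
```

```text
time_s: 15.47
ee_pos: [0.5221, 0.1928, 0.1844]
orientation: [[0.923, 0.384, 0.002], [0.384, -0.923, 0.0], [0.002, 0.001, -1.0]]
wrist_force: [0.4, 0.9, -1.4]
opening: 0.0494
finger_force: 30.0
t 15.47 ee [0.5221 0.1928 0.1844] shift cm [-0.11 -0.03  6.14] ry [ 0.384 -0.923  0.001] F [ 0.4  0.9 -1.4] op 0.0494
```

View pics/a6.png

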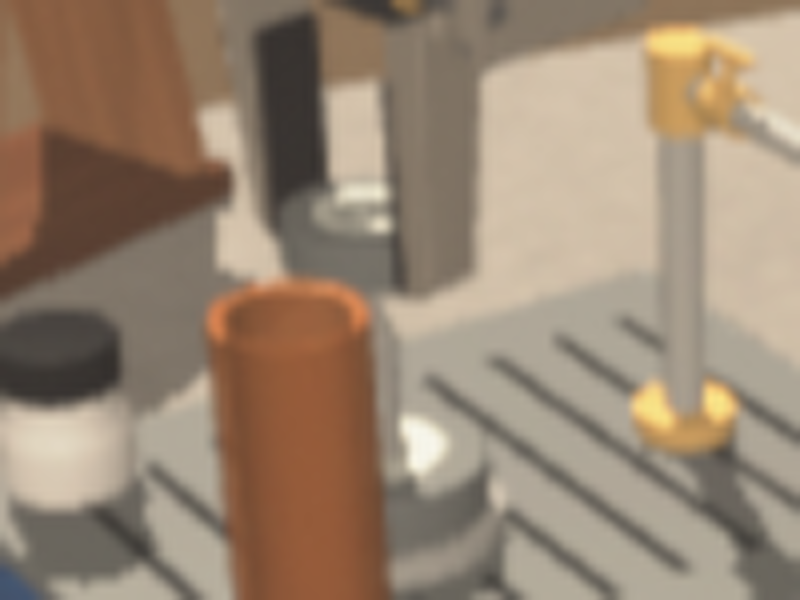

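The wide ring sits on the flange at (440,470). The mid ring's bore is at (361,212), the same spot as for the wide ring. Lowering.

```bash
python3 -m creep '[{"x":0,"y":0,"z":0.7,"turn":0,"grip":4},{"x":0,"y":0,"z":0.7,"turn":0,"grip":4},{"x":0,"y":0,"z":0.7,"turn":0,"grip":4},{"x":0,"y":0,"z":0.7,"turn":0,"grip":4},{"x":0,"y":0,"z":0,"turn":0,"grip":4}]'; python3 go.py .521 .1927 .124
```

```text
time_s: 15.93
ee_pos: [0.5199, 0.193, 0.1528]
orientation: [[0.923, 0.385, -0.004], [0.385, -0.923, -0.001], [-0.004, -0.001, -1.0]]
wrist_force: [-0.8, 0.4, -2.0]
opening: 0.0493
finger_force: 30.0
t 15.93 ee [0.5199 0.193  0.1528] shift cm [0.1  0.08 2.88] ry [ 0.385 -0.923 -0.001] F [-0.8  0.4 -2. ] op 0.0493
```

```bash
python3 -m creep '[{"x":0,"y":0,"z":0.7,"turn":0,"grip":4},{"x":0,"y":0,"z":0.8,"turn":0,"grip":4},{"x":0,"y":0,"z":0.6,"turn":0,"grip":4},{"x":0,"y":0,"z":0.3,"turn":0,"grip":4},{"x":0,"y":0,"z":0.1,"turn":0,"grip":4},{"x":0,"y":0,"z":0,"turn":0,"grip":4},{"x":0,"y":0,"z":0,"turn":0,"grip":4}]'; python3 go.py .521 .1927 .124
```

```text
time_s: 16.52
ee_pos: [0.5212, 0.1931, 0.1301]
orientation: [[0.923, 0.385, -0.0], [0.385, -0.923, -0.0], [-0.0, 0.0, -1.0]]
wrist_force: [-0.9, -1.2, -2.2]
opening: 0.0494
finger_force: 30.0
t 16.52 ee [0.5212 0.1931 0.1301] shift cm [-0.04  0.03  0.61] ry [ 0.385 -0.923  0.   ] F [-0.9 -1.2 -2.2] op 0.0494
```

```bash
python3 -m creep '[{"x":0,"y":0,"z":0.2,"turn":0,"grip":4},{"x":0,"y":0,"z":0.2,"turn":0,"grip":4},{"x":0,"y":0,"z":0.1,"turn":0,"grip":4},{"x":0,"y":0,"z":0.05,"turn":0,"grip":4},{"x":0,"y":0,"z":0,"turn":0,"grip":4},{"x":0,"y":0,"z":0,"turn":0,"grip":4}]'; python3 go.py .521 .1927 .124
```

```text
time_s: 17.02
ee_pos: [0.5214, 0.1931, 0.1246]
orientation: [[0.923, 0.385, 0.0], [0.385, -0.923, -0.0], [0.0, 0.0, -1.0]]
wrist_force: [0.7, -2.0, -1.0]
opening: 0.0493
finger_force: 30.0
t 17.02 ee [0.5214 0.1931 0.1246] shift cm [-0.05  0.02  0.06] ry [ 0.385 -0.923  0.   ] F [ 0.7 -2.  -1. ] op 0.0493
```

```bash
python3 -m creep '[{"x":0,"y":0,"z":0.05,"turn":0,"grip":4},{"x":0,"y":0,"z":0.05,"turn":0,"grip":4},{"x":0,"y":0,"z":0,"turn":0,"grip":4}]'; python3 go.py .521 .1927 .124
```

```text
time_s: 17.27
ee_pos: [0.5214, 0.1931, 0.1236]
orientation: [[0.923, 0.385, 0.0], [0.385, -0.923, -0.0], [0.0, 0.0, -1.0]]
wrist_force: [-0.6, -1.9, 0.5]
opening: 0.0495
finger_force: 30.0
t 17.27 ee [0.5214 0.1931 0.1236] shift cm [-0.05  0.02 -0.04] ry [ 0.385 -0.923  0.   ] F [-0.6 -1.9  0.5] op 0.0495
```

```bash
python3 -m creep '[{"x":0,"y":0,"z":0.05,"turn":0,"grip":4},{"x":0,"y":0,"z":0,"turn":0,"grip":4}]'; python3 go.py .521 .1927 .124
```

```text
time_s: 17.43
ee_pos: [0.5214, 0.1931, 0.1235]
orientation: [[0.923, 0.385, 0.0], [0.385, -0.923, -0.0], [0.0, 0.0, -1.0]]
wrist_force: [-2.0, -3.5, 3.3]
opening: 0.0498
finger_force: 30.0
t 17.43 ee [0.5214 0.1931 0.1235] shift cm [-0.05  0.02 -0.05] ry [ 0.385 -0.923  0.   ] F [-2.  -3.5  3.3] op 0.0498
```

Seated. Releasing, then up and on to the narrow ring.

```bash
python3 -m creep '[{"x":0,"y":0,"z":0,"turn":0,"grip":6.2},{"x":0,"y":0,"z":0,"turn":0,"grip":6.2},{"x":0,"y":0,"z":0,"turn":0,"grip":6.2},{"x":0,"y":0,"z":-1,"turn":0,"grip":6.2},{"x":0,"y":0,"z":-2.5,"turn":0,"grip":6.2},{"x":0,"y":0,"z":-3.5,"turn":0,"grip":6.2},{"x":0,"y":0,"z":-3.5,"turn":0,"grip":6.2},{"x":0,"y":0,"z":-1.5,"turn":0,"grip":6.2},{"x":0,"y":0,"z":-0.6,"turn":0,"grip":6.2},{"x":0,"y":0,"z":0,"turn":0,"grip":6.2}]'; python3 go.py .5645 -.2375 .25
```

```text
time_s: 18.27
ee_pos: [0.5223, 0.1935, 0.2513]
orientation: [[0.923, 0.385, 0.004], [0.385, -0.923, 0.001], [0.004, 0.001, -1.0]]
wrist_force: [0.0, -0.5, -0.8]
opening: 0.0622
finger_force: 0.0
t 18.27 ee [0.5223 0.1935 0.2513] shift cm [-12.69  41.4    0.11] ry [ 0.385 -0.923  0.001] F [ 0.  -0.5 -0.8] op 0.0622
```

```bash
python3 -m creep '[{"x":-0.7,"y":2.2,"z":0,"turn":0,"grip":6.2},{"x":-1.1,"y":3.6,"z":0,"turn":0,"grip":6.2},{"x":-1.1,"y":3.6,"z":0,"turn":0,"grip":6.2},{"x":-1.1,"y":3.6,"z":0,"turn":0,"grip":6.2},{"x":-1.1,"y":3.6,"z":0,"turn":0,"grip":6.2},{"x":-1.1,"y":3.6,"z":0,"turn":0,"grip":6.2},{"x":-1.1,"y":3.6,"z":0,"turn":0,"grip":6.2},{"x":-1.1,"y":3.6,"z":0,"turn":0,"grip":6.2},{"x":-1.1,"y":3.6,"z":0,"turn":0,"grip":6.2},{"x":-1.1,"y":3.6,"z":0,"turn":0,"grip":6.2}]'; python3 -m creep '[{"x":-1.1,"y":3.5,"z":1,"turn":0,"grip":6.2},{"x":-0.9,"y":2.4,"z":2,"turn":0,"grip":6.2},{"x":-0.2,"y":0.9,"z":3,"turn":0,"grip":6.2},{"x":0,"y":0,"z":3.5,"turn":0,"grip":6.2},{"x":0,"y":0,"z":3.5,"turn":0,"grip":6.2},{"x":0,"y":0,"z":2.5,"turn":0,"grip":6.2},{"x":0,"y":0,"z":1,"turn":0,"grip":6.2},{"x":0,"y":0,"z":0,"turn":0,"grip":6.2},{"x":0,"y":0,"z":0,"turn":0,"grip":6.2},{"x":0,"y":0,"z":0,"turn":0,"grip":6.2}]'; python3 go.py .5648 -.2375 .009
```

```text
time_s: 19.1
ee_pos: [0.5554, -0.1683, 0.2467]
orientation: [[0.923, 0.384, -0.003], [0.384, -0.923, 0.002], [-0.002, -0.003, -1.0]]
wrist_force: [-0.3, -0.8, -0.2]
opening: 0.062
finger_force: 0.0
time_s: 19.93
ee_pos: [0.5636, -0.2389, 0.0861]
orientation: [[0.923, 0.385, 0.003], [0.385, -0.923, -0.002], [0.002, 0.003, -1.0]]
wrist_force: [-0.1, -0.4, 0.3]
opening: 0.0618
finger_force: 0.0
t 19.93 ee [ 0.5636 -0.2389  0.0861] shift cm [ 0.15 -0.1   7.71] ry [ 0.385 -0.923  0.003] F [-0.1 -0.4  0.3] op 0.0618
```

```bash
python3 -m creep '[{"x":0.1,"y":-0.1,"z":2.5,"turn":0,"grip":6.2},{"x":0,"y":0,"z":2.5,"turn":0,"grip":6.2},{"x":0,"y":0,"z":1.6,"turn":0,"grip":6.2},{"x":0,"y":0,"z":0.8,"turn":0,"grip":6.2},{"x":0,"y":0,"z":0,"turn":0,"grip":6.2},{"x":0,"y":0,"z":0,"turn":0,"grip":6.2},{"x":0,"y":0,"z":0,"turn":0,"grip":6.2}]';python3 go.py .5648 -.2375 .009
```

```text
time_s: 20.52
ee_pos: [0.5644, -0.2379, 0.0123]
orientation: [[0.923, 0.385, 0.003], [0.385, -0.923, -0.002], [0.002, 0.003, -1.0]]
wrist_force: [0.3, 0.6, 0.1]
opening: 0.0622
finger_force: 0.0
t 20.52 ee [ 0.5644 -0.2379  0.0123] shift cm [ 0.05 -0.02  0.33] ry [ 0.385 -0.923  0.003] F [0.3 0.6 0.1] op 0.0622
```

```bash
python3 -m creep '[{"x":0,"y":0,"z":0.25,"turn":0,"grip":6.2},{"x":0,"y":0,"z":0,"turn":0,"grip":2.6},{"x":0,"y":0,"z":0,"turn":0,"grip":2.6},{"x":0,"y":0,"z":0,"turn":0,"grip":2.6},{"x":0,"y":0,"z":0,"turn":0,"grip":2.6},{"x":0,"y":0,"z":0,"turn":0,"grip":2.6},{"x":0,"y":0,"z":0,"turn":0,"grip":2.6}]';python3 go.py .5648 -.2375 .009;  python3 -m creep '[{"x":0,"y":0,"z":-1,"turn":0,"grip":2.6},{"x":0,"y":0,"z":-2.5,"turn":0,"grip":2.6},{"x":0,"y":0,"z":-3.5,"turn":0,"grip":2.6},{"x":0,"y":0,"z":-3.5,"turn":0,"grip":2.6},{"x":0,"y":0,"z":-3.5,"turn":0,"grip":2.6},{"x":0,"y":0,"z":-3.5,"turn":0,"grip":2.6},{"x":0,"y":0,"z":-3.5,"turn":0,"grip":2.6},{"x":0,"y":0,"z":-2,"turn":0,"grip":2.6},{"x":0,"y":0,"z":-1,"turn":0,"grip":2.6},{"x":0,"y":0,"z":0,"turn":0,"grip":2.6}]'; python3 go.py .521 .193 .25
```

```text
time_s: 21.1
ee_pos: [0.5631, -0.2371, 0.0078]
orientation: [[0.923, 0.385, 0.0], [0.385, -0.923, -0.0], [0.0, 0.0, -1.0]]
wrist_force: [-0.4, -0.8, 1.0]
opening: 0.0346
finger_force: 30.0
t 21.1 ee [ 0.5631 -0.2371  0.0078] shift cm [ 0.14  0.11 -0.12] ry [ 0.385 -0.923  0.   ] F [-0.4 -0.8  1. ] op 0.0346
time_s: 21.93
ee_pos: [0.5639, -0.2375, 0.2508]
orientation: [[0.923, 0.385, 0.004], [0.385, -0.923, -0.003], [0.003, 0.004, -1.0]]
wrist_force: [0.2, -0.7, -0.5]
opening: 0.0345
finger_force: 30.0
t 21.93 ee [ 0.5639 -0.2375  0.2508] shift cm [ 12.6  -41.39  -0.06] ry [ 0.385 -0.923  0.004] F [ 0.2 -0.7 -0.5] op 0.0345
```

```bash
python3 -m creep '[{"x":0.6,"y":-2.2,"z":0,"turn":0,"grip":2.6},{"x":1.1,"y":-3.6,"z":0,"turn":0,"grip":2.6},{"x":1.1,"y":-3.6,"z":0,"turn":0,"grip":2.6},{"x":1.1,"y":-3.6,"z":0,"turn":0,"grip":2.6},{"x":1.1,"y":-3.6,"z":0,"turn":0,"grip":2.6},{"x":1.1,"y":-3.6,"z":0,"turn":0,"grip":2.6},{"x":1.1,"y":-3.6,"z":0,"turn":0,"grip":2.6},{"x":1.1,"y":-3.6,"z":0,"turn":0,"grip":2.6},{"x":1.1,"y":-3.6,"z":0,"turn":0,"grip":2.6},{"x":1.1,"y":-3.6,"z":0,"turn":0,"grip":2.6}]'; python3 -m creep '[{"x":1.1,"y":-3.5,"z":0,"turn":0,"grip":2.6},{"x":0.7,"y":-2.4,"z":0,"turn":0,"grip":2.6},{"x":0.3,"y":-0.8,"z":0,"turn":0,"grip":2.6},{"x":0,"y":0,"z":0,"turn":0,"grip":2.6},{"x":0,"y":0,"z":0,"turn":0,"grip":2.6},{"x":0,"y":0,"z":0,"turn":0,"grip":2.6},{"x":0,"y":0,"z":0,"turn":0,"grip":2.6}]'; python3 go.py .521 .193 .181
```

```text
time_s: 22.77
ee_pos: [0.5248, 0.1246, 0.245]
orientation: [[0.923, 0.384, -0.004], [0.384, -0.923, 0.0], [-0.004, -0.002, -1.0]]
wrist_force: [0.9, -0.4, -0.5]
opening: 0.0344
finger_force: 30.0
time_s: 23.35
ee_pos: [0.5206, 0.1913, 0.2472]
orientation: [[0.924, 0.383, -0.001], [0.383, -0.924, -0.0], [-0.001, 0.0, -1.0]]
wrist_force: [-0.4, 0.5, -0.8]
opening: 0.0348
finger_force: 30.0
t 23.35 ee [0.5206 0.1913 0.2472] shift cm [ 0.11 -0.15  6.62] ry [ 0.383 -0.924  0.   ] F [-0.4  0.5 -0.8] op 0.0348
```

```bash
python3 -m creep '[{"x":0,"y":-0.1,"z":1.5,"turn":0,"grip":2.6},{"x":0,"y":0,"z":2,"turn":0,"grip":2.6},{"x":0,"y":0,"z":2,"turn":0,"grip":2.6},{"x":0,"y":0,"z":1.1,"turn":0,"grip":2.6},{"x":0,"y":0,"z":0,"turn":0,"grip":2.6},{"x":0,"y":0,"z":0,"turn":0,"grip":2.6},{"x":0,"y":0,"z":0,"turn":0,"grip":2.6}]'; python3 go.py .521 .193 .139; python3 - <<'E'
from h import *
s=get_image("side")
cv2.imwrite("pics/a7.png",cv2.resize(s["pixels"][100:175,150:250],None,fx=8,fy=8,interpolation=cv2.INTER_CUBIC))
E
```

```text
time_s: 23.93
ee_pos: [0.5209, 0.1934, 0.183]
orientation: [[0.923, 0.384, 0.002], [0.384, -0.923, 0.0], [0.002, 0.001, -1.0]]
wrist_force: [-0.1, 0.6, -1.1]
opening: 0.0346
finger_force: 30.0
t 23.93 ee [0.5209 0.1934 0.183 ] shift cm [-0.02  0.04  4.4 ] ry [ 0.384 -0.923  0.001] F [-0.1  0.6 -1.1] op 0.0346
```

View pics/a7.png

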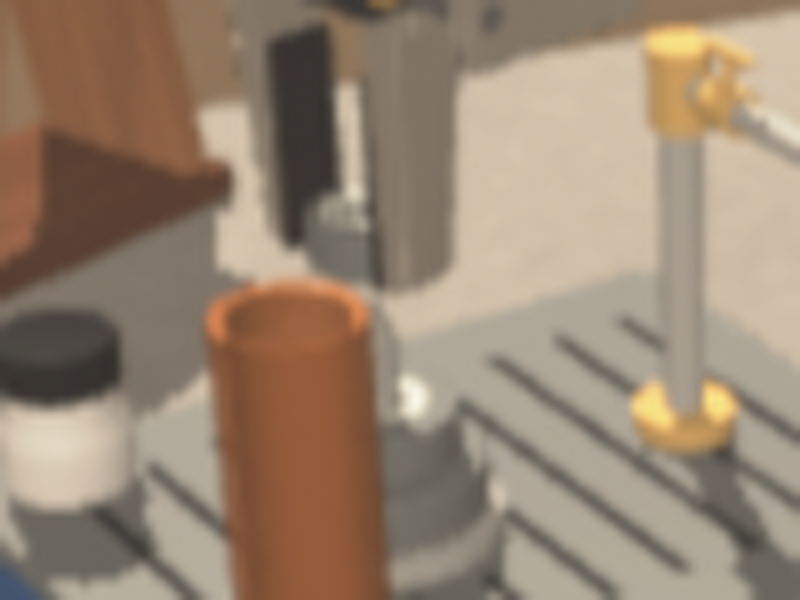

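The stack of wide and mid is home. The narrow ring's centre is at u≈367, in line with the earlier ones. Lowering gently.

```bash
python3 -m creep '[{"x":0,"y":0,"z":0.5,"turn":0,"grip":2.6},{"x":0,"y":0,"z":0.6,"turn":0,"grip":2.6},{"x":0,"y":0,"z":0.6,"turn":0,"grip":2.6},{"x":0,"y":0,"z":0.6,"turn":0,"grip":2.6},{"x":0,"y":0,"z":0.2,"turn":0,"grip":2.6},{"x":0,"y":0,"z":0,"turn":0,"grip":2.6}]'; python3 go.py .521 .193 .139
```

```text
time_s: 24.48
ee_pos: [0.5192, 0.1928, 0.1553]
orientation: [[0.923, 0.385, -0.002], [0.385, -0.923, -0.002], [-0.003, 0.001, -1.0]]
wrist_force: [-0.6, -4.6, -3.6]
opening: 0.035
finger_force: 30.0
t 24.48 ee [0.5192 0.1928 0.1553] shift cm [0.18 0.05 1.63] ry [ 0.385 -0.923  0.001] F [-0.6 -4.6 -3.6] op 0.035
```

```bash
python3 -m creep '[{"x":-0.06,"y":0.1,"z":0,"turn":0,"grip":2.6},{"x":0,"y":0,"z":0,"turn":0,"grip":2.6},{"x":0,"y":0,"z":0,"turn":0,"grip":2.6}]'; python3 go.py .521 .193 .139
```

```text
time_s: 24.73
ee_pos: [0.5195, 0.1926, 0.1564]
orientation: [[0.923, 0.385, -0.001], [0.385, -0.923, 0.0], [-0.001, -0.0, -1.0]]
wrist_force: [-1.5, -0.9, -2.0]
opening: 0.0348
finger_force: 30.0
t 24.73 ee [0.5195 0.1926 0.1564] shift cm [0.16 0.02 1.74] ry [ 0.385 -0.923 -0.   ] F [-1.5 -0.9 -2. ] op 0.0348
```

```bash
python3 -m creep '[{"x":-0.02,"y":0,"z":0.4,"turn":0,"grip":2.6},{"x":0,"y":0,"z":0.5,"turn":0,"grip":2.6},{"x":0,"y":0,"z":0.4,"turn":0,"grip":2.6},{"x":0,"y":0,"z":0.2,"turn":0,"grip":2.6},{"x":0,"y":0,"z":0,"turn":0,"grip":2.6},{"x":0,"y":0,"z":0,"turn":0,"grip":2.6}]'; python3 go.py .521 .193 .139
```

```text
time_s: 25.23
ee_pos: [0.5195, 0.1925, 0.1411]
orientation: [[0.923, 0.385, -0.0], [0.385, -0.923, 0.0], [-0.0, -0.0, -1.0]]
wrist_force: [-0.3, -2.6, -2.7]
opening: 0.0348
finger_force: 30.0
t 25.23 ee [0.5195 0.1925 0.1411] shift cm [0.16 0.02 0.21] ry [ 0.385 -0.923 -0.   ] F [-0.3 -2.6 -2.7] op 0.0348
```

```bash
python3 -m creep '[{"x":-0.02,"y":0.04,"z":0.1,"turn":0,"grip":2.6},{"x":0,"y":0,"z":0.1,"turn":0,"grip":2.6},{"x":0,"y":0,"z":0.05,"turn":0,"grip":2.6},{"x":0,"y":0,"z":0,"turn":0,"grip":2.6}]'; python3 go.py .521 .193 .139
```

```text
time_s: 25.57
ee_pos: [0.5197, 0.1922, 0.1392]
orientation: [[0.923, 0.385, 0.0], [0.385, -0.923, 0.0], [0.001, -0.0, -1.0]]
wrist_force: [-0.3, -0.6, -0.7]
opening: 0.0349
finger_force: 30.0
t 25.57 ee [0.5197 0.1922 0.1392] shift cm [ 0.15 -0.02  0.02] ry [ 0.385 -0.923 -0.   ] F [-0.3 -0.6 -0.7] op 0.0349
```

```bash
python3 -m creep '[{"x":0,"y":0,"z":0.05,"turn":0,"grip":2.6},{"x":0,"y":0,"z":0.05,"turn":0,"grip":2.6},{"x":0,"y":0,"z":0,"turn":0,"grip":2.6}]'; python3 go.py .521 .193 .139
```

```text
time_s: 25.82
ee_pos: [0.5198, 0.1921, 0.1388]
orientation: [[0.923, 0.385, 0.0], [0.385, -0.923, 0.0], [0.0, 0.0, -1.0]]
wrist_force: [-3.3, -1.2, 5.5]
opening: 0.035
finger_force: 30.0
t 25.82 ee [0.5198 0.1921 0.1388] shift cm [ 0.15 -0.03 -0.02] ry [ 0.385 -0.923  0.   ] F [-3.3 -1.2  5.5] op 0.035
```

Seated (Fz up). Releasing and lifting, then checking the stack with the networks while locating the spout precisely.

```bash
python3 -m creep '[{"x":0,"y":0,"z":0,"turn":0,"grip":4.8},{"x":0,"y":0,"z":0,"turn":0,"grip":4.8},{"x":0,"y":0,"z":0,"turn":0,"grip":4.8},{"x":0,"y":0,"z":-1,"turn":0,"grip":4.8},{"x":0,"y":0,"z":-2.5,"turn":0,"grip":4.8},{"x":0,"y":0,"z":-3.5,"turn":0,"grip":4.8},{"x":0,"y":0,"z":-3,"turn":0,"grip":4.8},{"x":0,"y":0,"z":-1.5,"turn":0,"grip":4.8},{"x":0,"y":0,"z":-0.5,"turn":0,"grip":4.8},{"x":0,"y":0,"z":0,"turn":0,"grip":4.8}]'; python3 -m creep '[{"x":3,"y":0.5,"z":0,"turn":0,"grip":0},{"x":3,"y":0.5,"z":0,"turn":0,"grip":0},{"x":3,"y":0.5,"z":0,"turn":0,"grip":0},{"x":2,"y":1,"z":0,"turn":0,"grip":0},{"x":0.6,"y":2.4,"z":0,"turn":0,"grip":0},{"x":0,"y":3,"z":0,"turn":0,"grip":0},{"x":0,"y":2,"z":0,"turn":0,"grip":0},{"x":0,"y":0,"z":0,"turn":0,"grip":0}]'; python3 go.py .675 .1437 .26; python3 - <<'E'
from h import *
np.set_printoptions(precision=4,suppress=True)
t=get_image("top");s=get_image("side")
for k,z in(("ring_wide_center",.112),("ring_mid_center",.129),("ring_narrow_center",.145),("spindle_seat",.103),("nozzle",.185),("swivel",.212)):
    for n,I in(("t",t),("s",s)):
        for r in spot_point(I,k)[:3]: print(n,k,round(r["p"],2),(np.array(r["location"])*[512,384]).round(1),atz(I,r["location"],z))
# straight spout line from mask
for n,I in(("t",t),("s",s)):
    for r in silhouettes(I,"drip_spout")[:1]:
        ys,xs=np.nonzero(r["mask"]);print(n,r["p"],len(xs),xs.min(),xs.max(),ys.min(),ys.max(),cv2.fitLine(np.c_[xs,ys].astype(np.float32),cv2.DIST_HUBER,0,.01,.01).ravel())
E
```

```text
time_s: 26.65
ee_pos: [0.5205, 0.1922, 0.2601]
orientation: [[0.923, 0.385, 0.004], [0.385, -0.923, 0.001], [0.004, 0.001, -1.0]]
wrist_force: [-0.2, -0.7, -0.7]
opening: 0.0478
finger_force: 0.0
time_s: 27.32
ee_pos: [0.6652, 0.1413, 0.255]
orientation: [[0.925, 0.381, -0.004], [0.381, -0.925, -0.002], [-0.004, 0.0, -1.0]]
wrist_force: [1.0, -0.4, -0.4]
opening: 0.0006
finger_force: 0.0
t 27.32 ee [0.6652 0.1413 0.255 ] shift cm [ 1.    0.15 -0.51] ry [ 0.381 -0.925  0.   ] F [ 1.  -0.4 -0.4] op 0.0006
t ring_wide_center 0.81 [282.2 146.6] [ 0.7003 -0.0627  0.112 ]
t ring_wide_center 0.59 [164.1 221.1] [0.5264 0.1999 0.112 ]
s ring_wide_center 0.84 [325.7 233.1] [ 0.6456 -0.165   0.112 ]
s ring_wide_center 0.68 [199.  158.5] [0.5272 0.1925 0.112 ]
t ring_mid_center 0.6 [165.8 222.4] [0.5218 0.1924 0.129 ]
s ring_mid_center 0.4 [201.4 149.7] [0.5376 0.2018 0.129 ]
t ring_narrow_center 0.42 [352.1 147.4] [ 0.6907 -0.215   0.145 ]
s ring_narrow_center 0.81 [375.9 293.3] [ 0.6091 -0.3371  0.145 ]
s ring_narrow_center 0.37 [194.7 147.7] [0.5174 0.1886 0.145 ]
t spindle_seat 0.87 [165.  223.9] [0.521  0.1995 0.103 ]
s spindle_seat 0.57 [194.6 161.3] [0.5179 0.1992 0.103 ]
t nozzle 0.57 [205.4 159.2] [0.6505 0.1032 0.185 ]
s nozzle 0.6 [261.6 139.8] [0.641  0.0904 0.185 ]
t swivel 0.63 [148. 167.] [0.6262 0.2163 0.212 ]
t swivel 0.21 [198.7 243.5] [0.4726 0.1079 0.212 ]
s swivel 0.91 [232.5 107.2] [0.6304 0.2273 0.212 ]
t 0.47 84 187 205 155 161 [  0.9939  -0.1107 196.334  157.9598]
s 0.79 299 231 264 104 137 [  0.8121   0.5835 246.9956 117.4859]
```

```bash
python3 -m creep '[{"x":0.8,"y":0.1,"z":0,"turn":0,"grip":0},{"x":0,"y":0,"z":2,"turn":0,"grip":0},{"x":0,"y":0,"z":2.5,"turn":0,"grip":0},{"x":0,"y":0,"z":1.5,"turn":0,"grip":0},{"x":0,"y":0,"z":0.2,"turn":0,"grip":0},{"x":0,"y":0,"z":0,"turn":0,"grip":0},{"x":0,"y":0,"z":0,"turn":0,"grip":0}]'; python3 go.py .675 .1437 .197; python3 - <<'E'
from h import *
np.set_printoptions(precision=2,suppress=True)
o=get_obs();R=np.array(o["orientation"]);p=np.array(o["ee_pos"])
S=np.array([.629,.2105]);x,y=R[:2,0],R[:2,1]
prev=p[:2]
for f in np.arange(-75,-173,-8.):
    d=np.array([np.cos(np.radians(f)),np.sin(np.radians(f))]);n=np.array([-d[1],d[0]])
    c=S+.075*d+(.0045+.018*abs(y@n)+.010*abs(x@n))*n
    e=c-prev;prev=c;print(f,c.round(4),"tool dx,dy cm",x@e*100,y@e*100)
E
```

```text
time_s: 28.7
ee_pos: [0.6731, 0.1474, 0.1974]
orientation: [[0.923, 0.385, 0.002], [0.385, -0.923, 0.0], [0.002, 0.001, -1.0]]
wrist_force: [-0.3, 0.2, 0.8]
opening: 0.0004
finger_force: 0.0
t 28.7 ee [0.6731 0.1474 0.1974] shift cm [0.03 0.41 0.04] ry [ 0.385 -0.923  0.001] F [-0.3  0.2  0.8] op 0.0004
-75.0 [0.66 0.14] tool dx,dy cm -0.9759583821357221 0.13607809213007221
-83.0 [0.66 0.14] tool dx,dy cm -0.8622637390069096 0.07749684065958304
-91.0 [0.65 0.14] tool dx,dy cm -0.9006802886343743 -0.025916811529633346
-99.0 [0.64 0.13] tool dx,dy cm -0.9277159268516229 -0.1442717241580971
-107.0 [0.63 0.13] tool dx,dy cm -0.9383487935164797 -0.2763610352838354
-115.0 [0.62 0.13] tool dx,dy cm -0.9277481307842457 -0.419428903009147
-123.0 [0.61 0.13] tool dx,dy cm -0.8917265447470362 -0.5692384681961138
-131.0 [0.6  0.14] tool dx,dy cm -0.8271619191062238 -0.7202668320923143
-139.0 [0.59 0.14] tool dx,dy cm -0.7323543949332476 -0.8660145368024813
-147.0 [0.58 0.15] tool dx,dy cm -0.6072885188654216 -0.999407875921798
-155.0 [0.57 0.16] tool dx,dy cm -0.4537777103443244 -1.1132648362926074
-163.0 [0.56 0.17] tool dx,dy cm -0.29464122327437575 -1.005954233143751
-171.0 [0.56 0.17] tool dx,dy cm -0.16946034235789684 -0.9932553682228423
```

```bash
python3 -m creep '[{"x":-1,"y":0.15,"z":0,"turn":0,"grip":0},{"x":-0.86,"y":0.1,"z":0,"turn":0,"grip":0},{"x":-0.9,"y":0,"z":0,"turn":0,"grip":0},{"x":-0.93,"y":-0.15,"z":0,"turn":0,"grip":0},{"x":-0.94,"y":-0.28,"z":0,"turn":0,"grip":0},{"x":-0.93,"y":-0.42,"z":0,"turn":0,"grip":0},{"x":-0.89,"y":-0.57,"z":0,"turn":0,"grip":0},{"x":-0.83,"y":-0.72,"z":0,"turn":0,"grip":0},{"x":-0.73,"y":-0.87,"z":0,"turn":0,"grip":0},{"x":0,"y":0,"z":0,"turn":0,"grip":0}]'; python3 go.py .56 .17 .197; cat > sp.py <<'E'
from h import *
np.set_printoptions(precision=4,suppress=True)
for n in"top","side":
    I=get_image(n)
    for r in spot_point(I,"nozzle")[:2]: print(n,"nozzle",round(r["p"],2),(np.array(r["location"])*[512,384]).round(1),atz(I,r["location"],.185))
    for a in(0,5,10,20,30,40):
        q=np.radians(189.2+a); print(a,(proj(I,[.5205+.1086+.11*np.cos(q),.1927+.0176+.11*np.sin(q),.185])).round(1),end=" ")
    print()
E
python3 sp.py
```

```text
time_s: 29.53
ee_pos: [0.5884, 0.1428, 0.1989]
orientation: [[0.923, 0.385, 0.004], [0.385, -0.923, 0.0], [0.004, 0.001, -1.0]]
wrist_force: [-0.7, 0.2, 0.6]
opening: 0.0002
finger_force: 0.0
t 29.53 ee [0.5884 0.1428 0.1989] shift cm [-1.57 -3.6   0.18] ry [ 0.385 -0.923  0.001] F [-0.7  0.2  0.6] op 0.0002
0 [160.  220.3] 5 [164.6 219.4] 10 [169.1 218.1] 20 [177.8 214.4] 30 [185.7 209.3] 40 [192.6 203. ] 
side nozzle 0.68 [188.6 163.1] [0.4636 0.0578 0.185 ]
side nozzle 0.54 [212.4 142.6] [0.5377 0.1217 0.185 ]
0 [194.3 131.1] 5 [196.4 132.6] 10 [198.9 134. ] 20 [204.9 136.5] 30 [211.9 138.5] 40 [219.9 140. ]
```

```bash
python3 -m creep '[{"x":-0.61,"y":-1,"z":0,"turn":0,"grip":0},{"x":-0.45,"y":-1.1,"z":0,"turn":0,"grip":0},{"x":-0.29,"y":-1,"z":0,"turn":0,"grip":0},{"x":-0.1,"y":-0.6,"z":0,"turn":0,"grip":0},{"x":0,"y":0,"z":0,"turn":0,"grip":0},{"x":0,"y":0,"z":0,"turn":0,"grip":0}]'; python3 go.py .5578 .178 .197; python3 sp.py
```

```text
time_s: 30.23
ee_pos: [0.5595, 0.1714, 0.1959]
orientation: [[0.923, 0.386, -0.001], [0.386, -0.923, 0.0], [-0.001, -0.001, -1.0]]
wrist_force: [-0.4, 0.3, 0.5]
opening: 0.0004
finger_force: 0.0
t 30.23 ee [0.5595 0.1714 0.1959] shift cm [ 0.1  -0.67 -0.11] ry [ 0.386 -0.923 -0.001] F [-0.4  0.3  0.5] op 0.0004
top nozzle 0.35 [134.4 258. ] [0.4433 0.2409 0.185 ]
0 [160.  220.3] 5 [164.6 219.4] 10 [169.1 218.1] 20 [177.8 214.4] 30 [185.7 209.3] 40 [192.6 203. ] 
side nozzle 0.48 [194.6 136.2] [0.5128 0.1672 0.185 ]
0 [194.3 131.1] 5 [196.4 132.6] 10 [198.9 134. ] 20 [204.9 136.5] 30 [211.9 138.5] 40 [219.9 140. ]
```

```bash
python3 -m creep '[{"x":0.05,"y":-0.15,"z":0,"turn":0,"grip":0},{"x":0.02,"y":-0.1,"z":0,"turn":0,"grip":0},{"x":0,"y":0,"z":0,"turn":0,"grip":0},{"x":0,"y":0,"z":0,"turn":0,"grip":0}]'; python3 go.py .5589 .1745 .197;python3 -m creep '[{"x":-0.1,"y":1,"z":0,"turn":0,"grip":0},{"x":-0.2,"y":2,"z":-1,"turn":0,"grip":0},{"x":0,"y":1.5,"z":-3.5,"turn":0,"grip":0},{"x":0,"y":3.5,"z":-2,"turn":0,"grip":0},{"x":0,"y":3.8,"z":0,"turn":0,"grip":0},{"x":0,"y":3.8,"z":0,"turn":0,"grip":0},{"x":0,"y":3.8,"z":0,"turn":0,"grip":0},{"x":0,"y":3,"z":0,"turn":0,"grip":0},{"x":0,"y":0,"z":0,"turn":0,"grip":0}]'; python3 sp.py; python3 - <<'E'
from h import *
np.set_printoptions(precision=4,suppress=True)
for n in"top","side":
    I=get_image(n);cv2.imwrite(f"pics/end_{n}.png",I["pixels"])
    for k in("drip_spout","nozzle"):
      for r in silhouettes(I,k)[:1]:
        ys,xs=np.nonzero(r["mask"]);print(n,k,round(r["p"],2),len(xs),xs.min(),xs.max(),ys.min(),ys.max(),cv2.fitLine(np.c_[xs,ys].astype(np.float32),cv2.DIST_HUBER,0,.01,.01).ravel())
    for a in(-10,0,10):
        q=np.radians(189.2+a);c,s=np.cos(q),np.sin(q)
        print(a,[proj(I,[.629+r*c,.2105+r*s,.212]).round(1) for r in(.04,.075,.11)])
E
```

```text
time_s: 30.77
ee_pos: [0.56, 0.1731, 0.196]
orientation: [[0.923, 0.385, -0.0], [0.385, -0.923, -0.0], [-0.0, 0.0, -1.0]]
wrist_force: [-0.2, -0.9, -1.1]
opening: 0.0005
finger_force: 0.5
t 30.77 ee [0.56   0.1731 0.196 ] shift cm [-0.05 -0.18 -0.1 ] ry [ 0.385 -0.923  0.   ] F [-0.2 -0.9 -1.1] op 0.0005
time_s: 31.52
ee_pos: [0.6446, -0.041, 0.2605]
orientation: [[0.925, 0.379, 0.0], [0.379, -0.925, -0.002], [-0.001, 0.002, -1.0]]
wrist_force: [0.5, -0.1, 0.1]
opening: -0.0
finger_force: 0.0
top nozzle 0.71 [164. 215.] [0.5315 0.185  0.185 ]
0 [160.  220.3] 5 [164.6 219.4] 10 [169.1 218.1] 20 [177.8 214.4] 30 [185.7 209.3] 40 [192.6 203. ] 
side nozzle 0.81 [194.3 134.6] [0.5147 0.1752 0.185 ]
0 [194.3 131.1] 5 [196.4 132.6] 10 [198.9 134. ] 20 [204.9 136.5] 30 [211.9 138.5] 40 [219.9 140. ] 
top drip_spout 0.79 405 144 166 160 221 [  0.2406   0.9706 154.8826 188.7717]
top nozzle 0.7 444 143 166 159 222 [  0.2374   0.9714 154.9139 189.1422]
-10 [array([149.6, 185. ]), array([148.5, 202.1]), array([147.3, 219.5])]
0 [array([153.1, 184.8]), array([155. , 201.7]), array([156.9, 218.9])]
10 [array([156.5, 184. ]), array([161.4, 200.2]), array([166.3, 216.7])]
side drip_spout 0.69 394 194 238 104 132 [  0.9332  -0.3593 218.0295 115.3735]
side nozzle 0.58 347 194 238 104 133 [  0.9325  -0.3611 217.6937 115.4693]
-10 [array([219. , 112.3]), array([204.7, 114.7]), array([190.1, 117. ])]
0 [array([220.3, 113.4]), array([207.1, 116.7]), array([193.4, 120.1])]
10 [array([222. , 114.3]), array([210.3, 118.5]), array([198.1, 122.9])]
```

```bash
python3 - <<'E'
from h import *
np.set_printoptions(precision=4,suppress=True)
for n in"top","side":
    I=get_image(n);P=I["pixels"].astype(int)
    m=((P[...,2]-P[...,0]>70)&(P[...,1]-P[...,0]>35)).astype(np.uint8)
    k,l,st,c=cv2.connectedComponentsWithStats(m)
    for i in range(1,k):
        if st[i,4]>3 and 100<c[i][0]<280 and 90<c[i][1]<240: print(n,st[i],c[i]+.5)
    for z in(.185,.198,.212):print("over spindle",z,proj(I,[.5205,.1927,z]))
    t=(proj(I,[.53,.1927,.2])-proj(I,[.52,.1927,.2])),(proj(I,[.52,.2027,.2])-proj(I,[.52,.1927,.2]));print("px/cm",t)
E
```

```text
top [186  95   4   2   5] [187.9  96.1]
top [191  95   5   2   7] [193.3571  96.2143]
top [197  94  27   3  42] [210.119   95.7381]
top [164  97   6   2   8] [166.5   97.75]
top [171  96   3   2   4] [172.5   96.75]
top [175  96  10   2  13] [180.1923  96.8846]
top [143 160  11  21 118] [148.9915 168.7797]
top [159 170   9   6  32] [163.875  173.0312]
top [156 177  11   7  48] [160.7708 181.1042]
top [118 213   2   6  11] [119.0455 215.7727]
top [159 215   5   5  20] [161.4 217.8]
over spindle 0.185 [159.9967 220.2929]
over spindle 0.198 [158.5892 219.6138]
over spindle 0.212 [157.0264 218.8597]
px/cm (array([ 0.2411, -4.9195]), array([-4.9409, -0.0545]))
side [223 103  16  14 162] [232.2716 109.537 ]
side [194 119   5  15  57] [196.9035 125.7982]
side [181 135  15   6  31] [189.8548 137.0484]
side [176 137   4   6  10] [177.5 140. ]
side [229 148  13   8  75] [235.5933 152.22  ]
over spindle 0.185 [194.258  131.0689]
over spindle 0.198 [193.8752 125.8304]
over spindle 0.212 [193.4562 120.0967]
px/cm (array([ 4.2181, -0.7471]), array([-1.4025, -1.6807]))
```

The nozzle is about 8 mm short. That is within tolerance, but I'll improve the margin with one small extra push.

```bash
python3 go.py .567 .14 .26; python3 -m creep '[{"x":0,"y":-2.5,"z":0,"turn":0,"grip":0},{"x":0,"y":-3.5,"z":0,"turn":0,"grip":0},{"x":0,"y":-3.5,"z":0,"turn":0,"grip":0},{"x":0,"y":-3.5,"z":0,"turn":0,"grip":0},{"x":0,"y":-3.5,"z":0,"turn":0,"grip":0},{"x":0,"y":-2,"z":0,"turn":0,"grip":0},{"x":0,"y":-0.5,"z":0,"turn":0,"grip":0},{"x":0,"y":0,"z":0,"turn":0,"grip":0},{"x":0,"y":0,"z":0,"turn":0,"grip":0},{"x":0,"y":0,"z":0,"turn":0,"grip":0}]'; python3 go.py .567 .14 .197
```

```text
t 32.12 ee [ 0.6433 -0.0342  0.2612] shift cm [ -0.33 -19.01   0.12] ry [ 0.385 -0.923  0.   ] F [ 0.7 -0.3 -0.6] op 0.0005
time_s: 32.95
ee_pos: [0.5709, 0.1395, 0.261]
orientation: [[0.924, 0.383, 0.0], [0.383, -0.924, -0.0], [-0.0, 0.001, -1.0]]
wrist_force: [0.6, -0.2, 0.3]
opening: 0.0004
finger_force: 0.0
t 32.95 ee [0.5709 0.1395 0.261 ] shift cm [-0.34 -0.2   6.4 ] ry [ 0.383 -0.924  0.001] F [ 0.6 -0.2  0.3] op 0.0004
```

```bash
python3 -m creep '[{"x":0,"y":0,"z":2,"turn":0,"grip":0},{"x":0,"y":0,"z":2.4,"turn":0,"grip":0},{"x":0,"y":0,"z":1.6,"turn":0,"grip":0},{"x":0,"y":0,"z":0.4,"turn":0,"grip":0},{"x":0.2,"y":-1,"z":0,"turn":0,"grip":0},{"x":0.2,"y":-1.2,"z":0,"turn":0,"grip":0},{"x":0,"y":-0.5,"z":0,"turn":0,"grip":0},{"x":0,"y":0,"z":0,"turn":0,"grip":0},{"x":0,"y":0,"z":0,"turn":0,"grip":0}]'; python3 go.py .5595 .1768 .197
```

```text
time_s: 33.7
ee_pos: [0.5641, 0.1678, 0.1984]
orientation: [[0.923, 0.386, 0.002], [0.386, -0.923, -0.0], [0.002, 0.001, -1.0]]
wrist_force: [1.0, -0.0, -0.7]
opening: 0.0002
finger_force: 0.0
t 33.7 ee [0.5641 0.1678 0.1984] shift cm [-0.08 -1.01  0.13] ry [ 0.386 -0.923  0.001] F [ 1.  -0.  -0.7] op 0.0002
```

```bash
python3 -m creep '[{"x":-0.05,"y":-0.4,"z":0,"turn":0,"grip":0},{"x":0,"y":-0.4,"z":0,"turn":0,"grip":0},{"x":0,"y":-0.2,"z":0,"turn":0,"grip":0},{"x":0,"y":0,"z":0,"turn":0,"grip":0},{"x":0,"y":0,"z":0,"turn":0,"grip":0}]'; python3 go.py .5595 .1768 .197; python3 -m creep '[{"x":-0.1,"y":1,"z":0,"turn":0,"grip":0},{"x":-0.2,"y":2,"z":-1,"turn":0,"grip":0},{"x":0,"y":1.5,"z":-3.5,"turn":0,"grip":0},{"x":0,"y":3.5,"z":-2,"turn":0,"grip":0},{"x":0,"y":3.8,"z":0,"turn":0,"grip":0},{"x":0,"y":3.8,"z":0,"turn":0,"grip":0},{"x":0,"y":3.8,"z":0,"turn":0,"grip":0},{"x":0,"y":3,"z":0,"turn":0,"grip":0},{"x":0,"y":0,"z":0,"turn":0,"grip":0},{"x":0,"y":0,"z":0,"turn":0,"grip":0}]'; python3 - <<'E'
from h import *
np.set_printoptions(precision=4,suppress=True)
for n in"top","side":
    I=get_image(n);P=I["pixels"].astype(int)
    m=((P[...,2]-P[...,0]>70)&(P[...,1]-P[...,0]>35)).astype(np.uint8)
    k,l,st,c=cv2.connectedComponentsWithStats(m)
    for i in range(1,k):
        if st[i,4]>14 and 150<c[i][0]<205 and 115<c[i][1]<240: print(n,st[i],c[i]+.5)
    for z in(.185,.198,.212):print("over spindle",z,proj(I,[.5205,.1927,z]))
    for k,z in(("ring_wide_center",.112),("ring_mid_center",.129),("ring_narrow_center",.145),("nozzle",.185)):
        for r in spot_point(I,k)[:3]:
            p=atz(I,r["location"],z)
            if np.hypot(*(p[:2]-[.5205,.1927]))<.03: print(k,round(r["p"],2),p)
E
```

```text
time_s: 34.12
ee_pos: [0.5594, 0.1763, 0.1973]
orientation: [[0.923, 0.385, 0.0], [0.385, -0.923, 0.0], [0.0, 0.0, -1.0]]
wrist_force: [0.1, -0.8, 0.3]
opening: 0.0005
finger_force: 0.3
t 34.12 ee [0.5594 0.1763 0.1973] shift cm [ 0.03 -0.05  0.03] ry [ 0.385 -0.923  0.   ] F [ 0.1 -0.8  0.3] op 0.0005
time_s: 34.95
ee_pos: [0.6427, -0.0338, 0.2614]
orientation: [[0.924, 0.382, -0.001], [0.382, -0.924, 0.001], [-0.001, -0.001, -1.0]]
wrist_force: [-0.2, -0.4, -0.0]
opening: 0.0003
finger_force: 0.0
top [159 170   9   6  31] [163.9516 173.0161]
top [155 177  12   7  50] [160.56 180.98]
top [156 216   5   5  20] [158.8 218.4]
over spindle 0.185 [159.9967 220.2929]
over spindle 0.198 [158.5892 219.6138]
over spindle 0.212 [157.0264 218.8597]
ring_wide_center 0.62 [0.5251 0.1989 0.112 ]
ring_mid_center 0.68 [0.5286 0.198  0.129 ]
ring_narrow_center 0.46 [0.5293 0.1948 0.145 ]
nozzle 0.64 [0.5251 0.1864 0.185 ]
side [193 118   5  15  58] [195.8621 124.9655]
side [181 135  15   6  31] [189.8548 137.0484]
over spindle 0.185 [194.258  131.0689]
over spindle 0.198 [193.8752 125.8304]
over spindle 0.212 [193.4562 120.0967]
ring_wide_center 0.5 [0.5184 0.1865 0.112 ]
ring_mid_center 0.53 [0.5284 0.1936 0.129 ]
ring_narrow_center 0.55 [0.5232 0.1898 0.145 ]
nozzle 0.8 [0.5114 0.1739 0.185 ]
```

```bash
python3 -m creep '[{"x":0,"y":0,"z":0,"turn":0,"grip":0},{"x":0,"y":0,"z":0,"turn":0,"grip":0}]'; python3 -c "
from station import *
print(sign_off())"
```

```text
time_s: 35.62
ee_pos: [0.6427, -0.0316, 0.2621]
orientation: [[0.923, 0.385, 0.0], [0.385, -0.923, 0.0], [0.0, 0.0, -1.0]]
wrist_force: [0.3, -0.5, 0.7]
opening: 0.0006
finger_force: 0.0
the job is handed in; nothing more can be done
None
```

The job is handed in at about 36 s of 72 s, verdict not shown: the wide, middle and narrow rings are stacked in that order, the nozzle measures about 3–4 mm from the spindle axis, and the arm is clear.

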